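# Load and close an inspection lens barrel

### The arm

A 6-joint arm with a two-finger parallel gripper is mounted at the origin on the work surface. World frame = base frame: x ahead of the robot, y to its left, z up, the work surface at z = 0. Lengths are in m, angles in rad, forces in N, time in s.
With the tool pointing down it reaches from about 0.225 to 0.875 m from the base axis. Payload 3.4 kg.
Tool frame: the origin (TCP) lies at the very end of the fingers, on their centre line; the grasp point (between the pads) lies behind it (manip.grasp_offset is the z of the grasp point in the tool frame, in m); z points along the fingers, y is the line along which they close (so a half turn about z gives the same grasp; the last joint's range is limited). The gripper opens to 85 mm and grips with 20 to 120 N. Pads are 22 mm wide; open, the fingers measure 114 mm over their backs; the gripper's body (76 mm by 85 mm) begins 54 mm behind the grasp point. The pads swing forward as they close: fully open they stand 13 mm farther back than shut.
Start: joints at [-1.449, 0.276, 1.505, -0, 1.361, -0.121], TCP at [0.138, -0.558, 0.231] pointing down, gripper open.
Joint ranges: [-2.89, 2.89], [-0.75, 2.08], [0.22, 2.7], [-1.18, 4.32], [0.11, 2.71], [-2.7, 2.7]. Speed limits (rad/s): [2.57, 2.57, 3.14, 3.14, 3.14, 3.14].

### API

Orientations are given as a unit quaternion [w, x, y, z].
In Python, from rig import manip gives the robot as it stands.
- The arm moves only by the shell command python3 -m pendant 'ROWS' [FORCE]. ROWS is JSON, a list of rows, each an object of numbers: "dx", "dy", "dz": the shift along the tool's x, y, z in m; "rx", "ry", "rz": the turn, a rotation vector about the tool's x, y, z in degrees; "hand": the finger opening in m, from 0 to 0.0854. In form: [{"dx": .., "dy": .., "dz": .., "rx": .., "ry": .., "rz": .., "hand": ..}, ...]. A call has 1 to 12 rows; each row shifts and turns the commanded pose from where the row before left it, along the tool's axes as they then stand; what a row does not reach is not made up. A row lasts 1/12 s, in which the tool goes at most 41.7 mm and 7.16 degrees, less where a joint would pass 70% of its speed; a pose out of reach is approached as far as the arm can. A call is refused whole if a number of a shift passes 0.0417 or a number of a turn 7.16, either way. A call with a gripper value outside its range is refused whole. The fingers move at their own pace and stop on an object; FORCE is the grip in N (left out, the last holds). Time passes only in rows, so rows that do not move let the fingers close. It gives the time, the measured TCP pose, the force, the opening and the grip force at its end, in the units of the state.
- manip.get_state(): the state, without advancing time (a new reading comes with each control period).
- manip.get_image(name): name is "scene" or "top" or "wrist"; returns a dict with "frame" (400x640x3 uint8, red, green, blue), "fx", "fy", "cx", "cy" (pixels), "position" and "attitude" of the camera in the world; the wrist camera has in their place "mount" (4x4, takes a point from camera to tool coordinates, whose origin is the TCP and whose axes are the flange's). Camera axes: x right, y up, looking along -z (the intrinsics and any distortion apply to the point x, -y, -z); pixel columns grow to the right and rows downward; lengths in m; the calibration is good to about 2 mm. A picture is of the moment at which its call begins: read the wrist's pose just before it. There is no depth.
- manip.sign_off(): hands the job in; it is judged then, once.
The state is a dict: "clock": time; "qpos": joint angles; "qd": joint speeds; "effort": joint torques, N m; "position": TCP position; "ee_rot": TCP orientation; "contact_force": force on the tool from outside, world axes, zero at the start; "moment": the same for the moment, N m; "width": finger opening in m; "gripper_force": force on a finger pad.
Only numpy, scipy, OpenCV 4.12 (cv2) and the standard library are available. Lean on these libraries where they do the work, as an engineer would, in place of code of your own. Each camera call takes 0.05 s, during which the arm holds its last target. There are 200 camera calls.

### The job

Assemble the lens barrel: drop in the blue filter, then the black spacer, then the clear lens, each lying flat before the next goes in. Then set the steel retaining ring on top with its lugs through the slots and turn it clockwise until it is fully home, all its lugs sprung up into their notches (by the red dots) so that it clamps the stack. Let go and leave everything else on the bench where it is.

Things in the scene. Friction and masses are not known exactly. Their poses are not given: they have to be found in the camera images.
- barrel: Black lens barrel, open end up, fixed on a 90 x 90 mm steel plate. Origin: on its axis at the plate's underside, on the bench; z up; heights in these notes are above it. 72 mm outside, rim at 61 mm, bore 50 mm across, sprung seat at 16 mm. Three slots in the mouth at 0, 120, 240 degrees from its x axis let the ring's lugs in; notches lie 75 degrees clockwise (from above) of each.
- mouth (a point): Centre of the barrel's open mouth (52 mm across) at rim height, 61 mm. Between the slots aluminium ledges overhang a track for the lugs. Each ledge's underside is a screw ramp falling from 56.5 mm at the slot to 51 mm, 42 degrees on clockwise, then a notch with its roof at 53 mm; an end stop halts the lug after 80 degrees of turn. Anticlockwise out of the slot is blocked.
- seat (a joint): Sprung brass seat at the bottom of the bore: how far it is pressed down, m, 0 (free, top at 16 mm) to 0.0055. Its spring pushes up with 3 N plus 2 N per mm; the parts' weight does not move it. About 0.002 when the ring sits in its notches over all three parts.
- tray: flat grey tray fixed on the bench, 200 x 290 x 6 mm, carrying the optical parts; origin at the centre of its underside on the bench, parts stand on its top at 6 mm
- filter: blue glass filter in an aluminium rim: solid disc 46 mm across, 10 mm high; origin at the centre of its underside, z up
- spacer: black spacer: open plastic ring 46 mm outside, 34 mm inside, 10 mm high; origin at the centre of its underside, z up
- lens: clear lens in a brass rim: solid disc 46 mm across, 12 mm high; origin at the centre of its underside, z up
- ring: Steel retaining ring with cover glass. Foot 48 mm across, 0 to 7 mm high, with 3 lugs at 0, 120, 240 degrees from its x axis, 20 degrees wide, 3 to 7 mm high, out to 59 mm across (red dots on lugs and collar top). Above: round solid grip collar 42 mm across, up to 34 mm. Origin: centre of underside. Resting on the three parts in the barrel its underside is at 48 mm, in the notches at 46 mm.
- lug (a point): Middle of the top of the ring lug on the ring's x axis, 27.5 mm from the axis, 7 mm above the underside. Turning the ring clockwise from the slots draws it down 4 mm (pressing it down 4 to 5 mm with some 12 N lets it turn freely); after 70 to 80 degrees, when let go, it springs up 2 mm into the notches.
- slot0 (a point): mouth of the lug slot at 0 degrees from the barrel's x axis: 36 degrees wide, reaching out to 61 mm across; the point is 27.5 mm from the axis at rim height; a white dot on the rim marks it
- slot1 (a point): mouth of the lug slot at 120 degrees from the barrel's x axis: 36 degrees wide, reaching out to 61 mm across; the point is 27.5 mm from the axis at rim height; a white dot on the rim marks it
- slot2 (a point): mouth of the lug slot at 240 degrees from the barrel's x axis: 36 degrees wide, reaching out to 61 mm across; the point is 27.5 mm from the axis at rim height; a white dot on the rim marks it
- notch0 (a point): roof of one of the barrel's three notches, 75 degrees clockwise of the slot at 0 degrees: 27.5 mm from the axis, 53 mm high; a seated lug's top middle lies here; a red dot on the rim marks it
- notch1 (a point): roof of one of the barrel's three notches, 75 degrees clockwise of the slot at 120 degrees: 27.5 mm from the axis, 53 mm high; a seated lug's top middle lies here; a red dot on the rim marks it
- notch2 (a point): roof of one of the barrel's three notches, 75 degrees clockwise of the slot at 240 degrees: 27.5 mm from the axis, 53 mm high; a seated lug's top middle lies here; a red dot on the rim marks it
- amber_filter: spare filter, not wanted: like the blue one but with amber-orange glass; disc 46 mm across, 10 mm high; origin at the centre of its underside
- dispenser: white solvent bottle with a steel cap, 60 mm across, 95 mm high; origin at the centre of its underside
- board: green circuit board with chips, lying flat, 110 x 160 x 4 mm; origin at the centre of its underside
- screwdriver: red-handled screwdriver lying flat, 160 mm long along its x axis
- tweezers: dark steel tweezers lying flat, 120 mm long along their x axis, 6 mm high
- tin: small blue tin with a steel lid, 60 mm across, 35 mm high; origin at the centre of its underside
- loupe: black eye loupe, 42 mm across, 40 mm high; origin at the centre of its underside

How it is judged:
By the outcome, as a careful person would: the job done as asked, in the order asked, and still so for the second after the job is handed in, with the robot touching nothing.
It also fails if it takes over 72 s, if anything falls off the work surface, if the arm or the gripper's body presses on something with over 40 N, if the wrist force passes 120 N, or if a joint passes its speed limit or range.

## Working session

There is one attempt and no reset: what is moved stays moved. The work goes in short steps, Python scripts to look and compute and a shell command to move; the robot and the scene stay as the last step left them, time stands still between calls to the robot, and variables do not carry over. Pictures are saved under pics/ and viewed, at most 12 in all, crops included, and the job is handed in when it is done.

```bash
mkdir -p pics; ls
python3 - <<'E'
from rig import manip
import cv2, numpy as np
for n in ("top","scene"):
    d=manip.get_image(n); cv2.imwrite(f"pics/{n}0.png",d["frame"][:,:,::-1])
    print(n,{k:(np.round(v,4).tolist() if not isinstance(v,(str,)) else v) for k,v in d.items() if k!="frame"})
s=manip.get_state(); print(s, manip.grasp_offset)
d=manip.get_image("wrist"); cv2.imwrite("pics/wrist0.png",d["frame"][:,:,::-1]); print({k:v for k,v in d.items() if k!="frame"})
E
```

```text
pics
top {'fx': 437.2355, 'fy': 437.2355, 'cx': 318.2537, 'cy': 201.5361, 'position': [0.479, 0.0089, 1.2664], 'attitude': [0.7078, 0.0328, -0.0203, -0.7054]}
scene {'fx': 444.9158, 'fy': 444.9158, 'cx': 319.4242, 'cy': 195.9697, 'position': [1.3361, -0.3975, 1.1696], 'attitude': [0.8188, 0.2835, 0.1738, 0.4679]}
{'clock': 0.1, 'qpos': array([-1.44900102e+00,  2.76504252e-01,  1.50598343e+00, -3.19971276e-06,
        1.36072482e+00, -1.21005192e-01]), 'qd': array([ 0.00013552, -0.00206157, -0.00399651,  0.00126587, -0.00057363,
       -0.00104329]), 'effort': array([ 1.36517858e-03, -4.17700088e+01, -2.46404511e+01, -1.63428845e-04,
        5.79696833e-03,  4.77825939e-07]), 'position': array([ 0.13817582, -0.55766654,  0.23055111]), 'ee_rot': array([-8.09923706e-04,  9.92639669e-01,  1.21102564e-01, -1.88438260e-06]), 'contact_force': array([-1.08367273,  0.52632271,  0.44626804]), 'moment': array([-0.06479087,  0.02819294,  0.01571489]), 'gripper_force': 0.0, 'width': 0.0853232894684442} -0.0187
{'fx': 360.3101606315505, 'fy': 360.3101606315505, 'cx': 315.75548269825197, 'cy': 201.87300529031782, 'mount': array([[ 3.69082442e-04,  9.54151766e-01,  2.99323023e-01,
         7.68407156e-02],
       [ 9.99999925e-01, -3.87258241e-04,  1.40557218e-06,
         9.98150985e-04],
       [ 1.17256436e-04,  2.99323000e-01, -9.54151837e-01,
        -1.42453335e-01],
       [ 0.00000000e+00,  0.00000000e+00,  0.00000000e+00,
         1.00000000e+00]])}
```

View pics/top0.png

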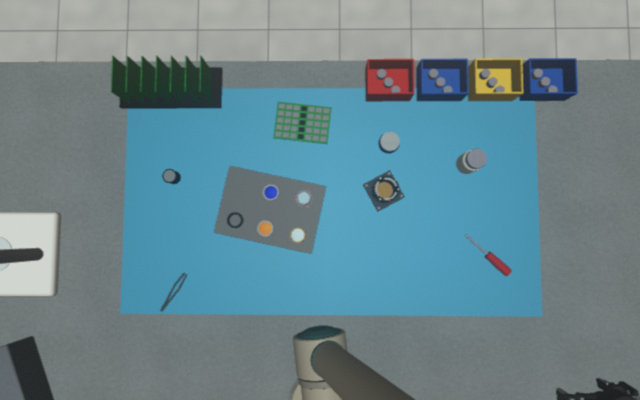

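View pics/scene0.png

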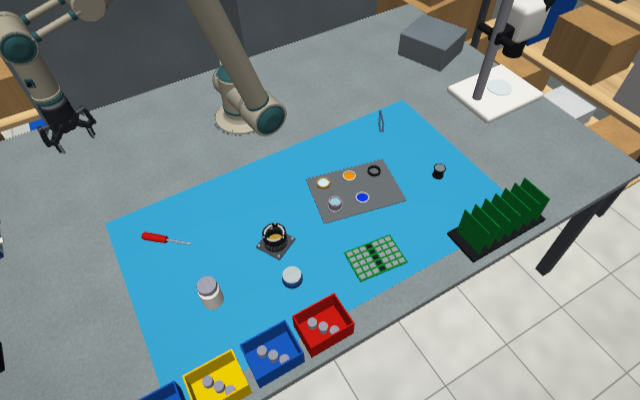

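The top view shows the blue filter (271,192), ring (304,198), spacer (235,220), amber filter (265,228), lens (298,235) and barrel (385,188). The scene view shows the same parts at (362,197), (335,202), (374,170), (349,175), (323,183) and (274,237).

```bash
cat > h.py <<'E'
import numpy as np, cv2
from scipy.spatial.transform import Rotation as R
from rig import manip
def rot(q): return R.from_quat([q[1],q[2],q[3],q[0]]).as_matrix()
def grab(n):
    s=manip.get_state(); d=manip.get_image(n)
    if n=="wrist":
        T=np.eye(4); T[:3,:3]=rot(s["ee_rot"]); T[:3,3]=s["position"]; M=T@d["mount"]
        d["R"],d["p"]=M[:3,:3],M[:3,3]
    else: d["R"],d["p"]=rot(d["attitude"]),np.array(d["position"])
    return d
def ray(d,uv):
    v=d["R"]@np.array([(uv[0]-d["cx"])/d["fx"],-(uv[1]-d["cy"])/d["fy"],-1]); return d["p"],v/np.linalg.norm(v)
def onz(d,uv,z):
    p,v=ray(d,uv); return p+v*(z-p[2])/v[2]
def proj(d,P):
    c=d["R"].T@(np.asarray(P)-d["p"]); return np.array([d["cx"]+d["fx"]*c[0]/-c[2], d["cy"]-d["fy"]*c[1]/-c[2]])
def cross(a,b):
    (p,v),(q,w)=a,b; A=np.stack([v,-w],1); t=np.linalg.lstsq(A,q-p,rcond=None)[0]
    x,y=p+v*t[0],q+w*t[1]; return (x+y)/2,np.linalg.norm(x-y)
def yaw(): # tool x heading in world, deg
    m=rot(manip.get_state()["ee_rot"]); return np.degrees(np.arctan2(m[1,0],m[0,0]))
def rel(P,heading=None):
    "tool-frame shift (mm) to bring TCP to world point P; rz deg to bring tool x to heading"
    s=manip.get_state(); m=rot(s["ee_rot"]); o=np.round(m.T@(np.array(P)-s["position"])*1e3,1)
    a=None if heading is None else (yaw()-heading+90)%180-90
    return o,a
E
python3 - <<'E'
from h import *
t,s=grab("top"),grab("scene")
for n,a,b,z in [("filter",(271,192),(362,197),.016),("ring",(304,198),(335,202),.040),("spacer",(235,220),(374,170),.016),("amber",(265,228),(349,175),.016),("lens",(298,235),(323,183),.018),("barrel",(385,188),(274,237),.05)]:
    x,e=cross(ray(t,a),ray(s,b)); print(n,x.round(3),e.round(4),onz(t,a,z).round(3),onz(s,b,z).round(3))
print(yaw(),rel([.45,.15,.35]))
E
```

```text
filter [0.6   0.167 0.019] 0.0003 [0.6   0.167 0.016] [0.598 0.168 0.016]
ring [0.582 0.072 0.035] 0.0016 [0.581 0.071 0.04 ] [0.586 0.071 0.04 ]
spacer [0.519 0.27  0.017] 0.0004 [0.519 0.27  0.016] [0.519 0.271 0.016]
amber [0.497 0.182 0.019] 0.0011 [0.497 0.183 0.016] [0.494 0.184 0.016]
lens [0.477 0.089 0.014] 0.0003 [0.477 0.089 0.018] [0.48  0.087 0.018]
barrel [ 0.609 -0.158  0.043] 0.0036 [ 0.609 -0.155  0.05 ] [ 0.612 -0.161  0.05 ]
13.913829783834323 (array([ 472.9, -612.3, -118.6]), None)
```

```bash
r='{"dx":0.034,"dy":-0.0172}'; python3 -m pendant '[{"dx":0.034,"dy":-0.0172},{"dx":0.034,"dy":-0.0172},{"dx":0.034,"dy":-0.0172},{"dx":0.034,"dy":-0.0172},{"dx":0.034,"dy":-0.0172},{"dx":0.034,"dy":-0.0172},{"dx":0.034,"dy":-0.0172},{"dx":0.034,"dy":-0.0172},{"dx":0.034,"dy":-0.0172},{"dx":0.034,"dy":-0.0172},{"dx":0.034,"dy":-0.0172},{"dx":0.034,"dy":-0.0172}]'
python3 -m pendant '[{"dx":0.034,"dy":-0.0172},{"dx":0.034,"dy":-0.0172},{"dx":0.034,"dy":-0.0172},{"dx":0.034,"dy":-0.0172},{}]'
python3 - <<'E'
from h import *
import pickle
d=grab("wrist"); pickle.dump(d,open("b1.pkl","wb")); cv2.imwrite("pics/b1.png",d["frame"][:,:,::-1]); print(proj(d,[.609,-.157,.061]),rel([.53,.17,.25]),manip.get_state()["position"])
E
```

```text
[ -324.47945717 -1067.43518941] (array([ 555.3, -612.5,  -18.6]), None) [ 0.13821118 -0.55799225  0.23100007]invalid input
invalid input
```

View pics/b1.png

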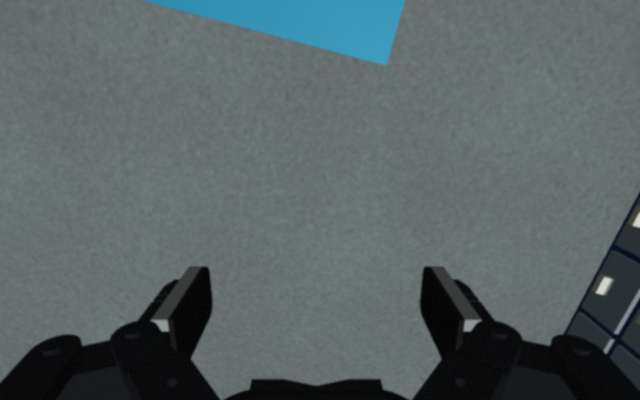

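The picture shows only bench and the fingers, because the arm did not move: the rows were refused. I'll write the rows with every key.

```bash
python3 -m pendant '[{"dx":0.034,"dy":-0.0172,"dz":0,"rx":0,"ry":0,"rz":0,"hand":0.085},{"dx":0.034,"dy":-0.0172,"dz":0,"rx":0,"ry":0,"rz":0,"hand":0.085}]'; echo; python3 -m pendant --help | head -20
```

```text
clock: 0.47
position: [0.1955, -0.509, 0.2308]
ee_rot: [0.0, 0.993, 0.119, -0.0]
contact_force: [1.1, 0.0, 0.4]
width: 0.0848
gripper_force: 0.0
invalid input: not JSON, or not a number
```

```bash
python3 -m pendant '[{"dx":0.034,"dy":-0.0172,"dz":0,"rx":0,"ry":0,"rz":0,"hand":0.085},{"dx":0.034,"dy":-0.0172,"dz":0,"rx":0,"ry":0,"rz":0,"hand":0.085},{"dx":0.034,"dy":-0.0172,"dz":0,"rx":0,"ry":0,"rz":0,"hand":0.085},{"dx":0.034,"dy":-0.0172,"dz":0,"rx":0,"ry":0,"rz":0,"hand":0.085},{"dx":0.034,"dy":-0.0172,"dz":0,"rx":0,"ry":0,"rz":0,"hand":0.085},{"dx":0.034,"dy":-0.0172,"dz":0,"rx":0,"ry":0,"rz":0,"hand":0.085},{"dx":0.034,"dy":-0.0172,"dz":0,"rx":0,"ry":0,"rz":0,"hand":0.085},{"dx":0.034,"dy":-0.0172,"dz":0,"rx":0,"ry":0,"rz":0,"hand":0.085},{"dx":0.034,"dy":-0.0172,"dz":0,"rx":0,"ry":0,"rz":0,"hand":0.085},{"dx":0.034,"dy":-0.0172,"dz":0,"rx":0,"ry":0,"rz":0,"hand":0.085},{"dx":0.034,"dy":-0.0172,"dz":0,"rx":0,"ry":0,"rz":0,"hand":0.085},{"dx":0.034,"dy":-0.0172,"dz":0,"rx":0,"ry":0,"rz":0,"hand":0.085}]' >/dev/null
python3 -m pendant '[{"dx":0.0,"dy":0,"dz":0,"rx":0,"ry":0,"rz":0,"hand":0.085},{"dx":0,"dy":0,"dz":0,"rx":0,"ry":0,"rz":0,"hand":0.085}]'
python3 - <<'E'
from h import *
import pickle
d=grab("wrist"); pickle.dump(d,open("b1.pkl","wb")); cv2.imwrite("pics/b2.png",d["frame"][:,:,::-1]); print(proj(d,[.609,-.157,.061]),rel([.53,.17,.25]),manip.get_state()["position"])
E
```

```text
clock: 1.63
position: [0.5435, -0.2085, 0.2309]
ee_rot: [-0.0, 0.992, 0.123, -0.0]
contact_force: [-0.8, 0.1, 0.2]
width: 0.0852
gripper_force: 0.0
[273.57928815  89.61342662] (array([  79.9, -371.2,  -19.2]), None) [ 0.54236489 -0.20949986  0.23091984]
```

View pics/b2.png

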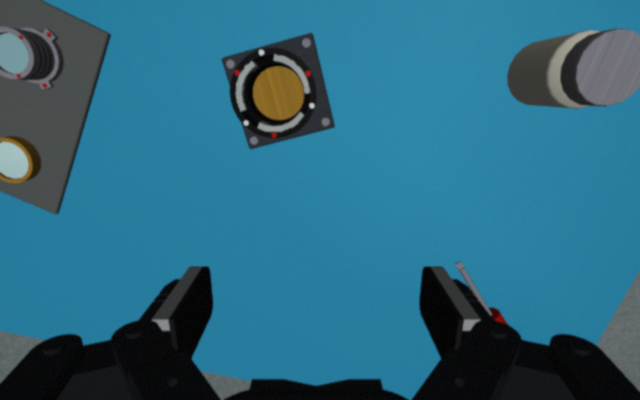

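The barrel is at about (280,92). The white dots are near (262,52), (311,105) and (246,123), and the red dots near (237,73), (308,73) and (274,134). Next I take a second view partway to the tray, then one over the tray.

```bash
python3 -m pendant '[{"dx":0.004,"dy":-0.038,"dz":-0.002,"rx":0,"ry":0,"rz":0,"hand":0.06},{"dx":0.004,"dy":-0.038,"dz":-0.002,"rx":0,"ry":0,"rz":0,"hand":0.06},{"dx":0.004,"dy":-0.038,"dz":-0.002,"rx":0,"ry":0,"rz":0,"hand":0.06},{"dx":0.004,"dy":-0.038,"dz":-0.002,"rx":0,"ry":0,"rz":0,"hand":0.06},{"dx":0,"dy":0,"dz":0,"rx":0,"ry":0,"rz":0,"hand":0.06},{"dx":0,"dy":0,"dz":0,"rx":0,"ry":0,"rz":0,"hand":0.06}]' >/dev/null
python3 - <<'E'
from h import *
import pickle
d=grab("wrist"); pickle.dump(d,open("b2.pkl","wb")); cv2.imwrite("pics/b3.png",d["frame"][:,:,::-1])
E
python3 -m pendant '[{"dx":0.004,"dy":-0.038,"dz":-0.002,"rx":0,"ry":0,"rz":0,"hand":0.06},{"dx":0.004,"dy":-0.038,"dz":-0.002,"rx":0,"ry":0,"rz":0,"hand":0.06},{"dx":0.004,"dy":-0.038,"dz":-0.002,"rx":0,"ry":0,"rz":0,"hand":0.06},{"dx":0.004,"dy":-0.038,"dz":-0.002,"rx":0,"ry":0,"rz":0,"hand":0.06},{"dx":0.004,"dy":-0.038,"dz":-0.002,"rx":0,"ry":0,"rz":0,"hand":0.06},{"dx":0.004,"dy":-0.038,"dz":-0.002,"rx":0,"ry":0,"rz":0,"hand":0.06},{"dx":0,"dy":0,"dz":0,"rx":0,"ry":0,"rz":0,"hand":0.06},{"dx":0,"dy":0,"dz":0,"rx":0,"ry":0,"rz":0,"hand":0.06}]'
python3 - <<'E'
from h import *
import pickle
d=grab("wrist"); pickle.dump(d,open("t1.pkl","wb")); cv2.imwrite("pics/t1.png",d["frame"][:,:,::-1])
def dots(d,c,r=75):
    f=d["frame"]; hsv=cv2.cvtColor(f,cv2.COLOR_RGB2HSV); yy,xx=np.mgrid[:400,:640]; near=np.hypot(xx-c[0],yy-c[1])<r
    h,s,v=[hsv[:,:,i].astype(int) for i in range(3)]
    out={}
    for n,m in (("red",((h<8)|(h>172))&(s>140)&(v>90)),("white",(s<30)&(v>200))):
        k,_,st,ce=cv2.connectedComponentsWithStats((m&near).astype(np.uint8))
        out[n]=[(ce[i].round(1).tolist(),int(st[i,4])) for i in range(1,k) if 3<=st[i,4]]
    return out
for n in ("b1","b2"):
    d=pickle.load(open(n+".pkl","rb")); c=proj(d,[.609,-.157,.061]); print(n,c,d["p"].round(4),dots(d,c,60))
E
```

```text
clock: 2.9
position: [0.4904, 0.1681, 0.2512]
ee_rot: [0.001, 0.993, 0.122, 0.0]
contact_force: [-0.1, -0.2, -0.7]
width: 0.0601
gripper_force: 0.0
b1 [273.57928815  89.61342662] [ 0.6183 -0.1907  0.3733] {'red': [([236.7, 72.2], 26), ([307.6, 73.1], 28), ([273.8, 134.8], 20)], 'white': []}
b2 [450.11655477 106.62254172] [ 0.595  -0.0406  0.3823] {'red': [([417.1, 90.0], 23), ([485.0, 90.9], 22), ([444.2, 149.2], 18)], 'white': [([443.1, 71.1], 8), ([484.6, 121.2], 5), ([419.2, 137.8], 6)]}
```

View pics/t1.png

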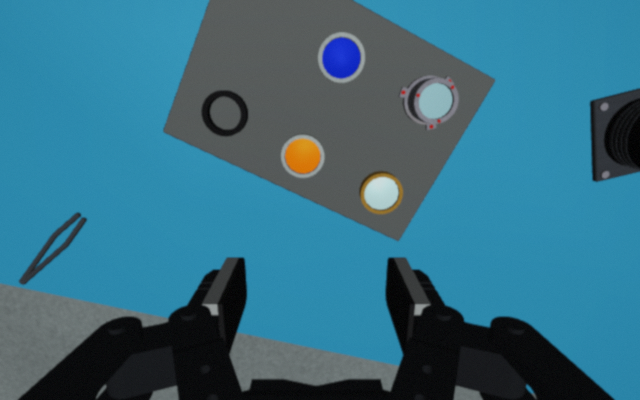

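t1 shows the blue filter at (342,58), ring (432,101), spacer (225,113), amber filter (303,156) and lens (381,193).

Run:
```python
from h import *
import pickle
b1,b2,t=[pickle.load(open(n+".pkl","rb")) for n in ("b1","b2","t1")]
A=[(236.7,72.2),(307.6,73.1),(273.8,134.8)];B=[(417.1,90),(485,90.9),(444.2,149.2)]
X=np.array([cross(ray(b1,a),ray(b2,b))[0] for a,b in zip(A,B)]); c=X.mean(0); print("reds",X.round(4).tolist(),"centre",c.round(4))
for d,P in ((b1,A),(b2,B)):
    Y=np.array([onz(d,u,.061) for u in P]); k=Y.mean(0); print(k.round(4),[np.round([np.hypot(*(y-k)[:2])*1e3,np.degrees(np.arctan2(*(y-k)[[1,0]]))],1).tolist() for y in Y])
W=np.array([onz(b2,u,.061) for u in [(443.1,71.1),(484.6,121.2),(419.2,137.8)]]);k=W.mean(0);print("white",k.round(4),[np.round(np.degrees(np.arctan2(*(y-k)[[1,0]])),1) for y in W])
# parts
def blobs(d,box,fn):
    h,s,v=[x.astype(int) for x in cv2.split(cv2.cvtColor(d["frame"],cv2.COLOR_RGB2HSV))]
    m=fn(h,s,v).astype(np.uint8); k=np.zeros_like(m); x0,y0,x1,y1=box; k[y0:y1,x0:x1]=m[y0:y1,x0:x1]; return k
def circ(m):
    c=max(cv2.findContours(m,cv2.RETR_EXTERNAL,cv2.CHAIN_APPROX_NONE)[0],key=cv2.contourArea); e=cv2.fitEllipse(c) ; return np.array(e[0]),np.array(e[1])
tp=grab("top")
blue=lambda h,s,v:(h>112)&(h<130)&(s>150); dark=lambda h,s,v:(v<50); 
nt=lambda h,s,v:~((s<60)&(v>50)&(v<130))  # not tray grey
for n,z,bw,bt,f in [("filter",.016,(305,25,380,95),(258,180,285,205),blue),("spacer",.016,(190,80,260,145),(222,207,250,233),dark),("lens",.018,(350,165,412,222),(287,224,309,247),nt),("lensglass",.018,(350,165,412,222),(287,224,309,247),lambda h,s,v:(v>170)&(s<60))]:
    w,e=circ(blobs(t,bw,f)); u,e2=circ(blobs(tp,bt,f))
    x,g=cross(ray(t,w),ray(tp,u)); P=onz(t,w,z); dist=np.linalg.norm(P-t["p"])
    print(n,w.round(1),"size mm",(e*dist/t["fx"]*1e3).round(1),"2view",x.round(4),g.round(4),"wrist@z",P.round(4),"top@z",onz(tp,u,z).round(4))
m=blobs(t,(395,65,470,140),lambda h,s,v:((h<8)|(h>172))&(s>110)&(v>80)); k,_,st,ce=cv2.connectedComponentsWithStats(m)
for i in range(1,k): print("ring red",ce[i].round(1),st[i,4])
m=blobs(t,(395,65,470,140),lambda h,s,v:(v>170)&(s<60)); w,e=circ(m); P=onz(t,w,.040); print("ring glass",w,e,P.round(4))
cv2.imwrite("pics/ringc.png",cv2.resize(t["frame"][60:145,390:480,::-1],None,fx=5,fy=5,interpolation=cv2.INTER_CUBIC))
```

```text
reds [[0.615, -0.1249, 0.0609], [0.6284, -0.1812, 0.0612], [0.5729, -0.1649, 0.0606]] centre [ 0.6054 -0.157   0.0609]
[ 0.6054 -0.1571  0.061 ] [[33.5, 73.4], [33.4, -46.4], [33.5, -166.3]]
[ 0.6055 -0.157   0.061 ] [[33.5, 73.3], [33.4, -46.7], [33.5, -166.6]]
white [ 0.6055 -0.1572  0.061 ] [np.float64(28.7), np.float64(-91.5), np.float64(148.5)]
filter [341.   57.4] size mm [38.4 41.7] 2view [0.5997 0.1688 0.019 ] 0.0007 wrist@z [0.5996 0.1687 0.016 ] top@z [0.6003 0.1692 0.016 ]Traceback (most recent call last):
  File "<stdin>", line 19, in <module>
  File "<stdin>", line 14, in circ
ValueError: max() iterable argument is empty
```

Run:
```python
from h import *
import pickle
t=pickle.load(open("t1.pkl","rb"))
def blobs(d,box,fn):
    h,s,v=[x.astype(int) for x in cv2.split(cv2.cvtColor(d["frame"],cv2.COLOR_RGB2HSV))]
    m=fn(h,s,v).astype(np.uint8); k=np.zeros_like(m); x0,y0,x1,y1=box; k[y0:y1,x0:x1]=m[y0:y1,x0:x1]; return k
def circ(m):
    c=max(cv2.findContours(m,cv2.RETR_EXTERNAL,cv2.CHAIN_APPROX_NONE)[0],key=cv2.contourArea); e=cv2.fitEllipse(c) ; return np.array(e[0]),np.array(e[1])
tp=grab("top")
dark=lambda h,s,v:(v<65)
bright=lambda h,s,v:(v>140)|(s>90)
for n,z,bw,bt,f in [("spacer",.016,(190,80,260,145),(222,207,250,233),dark),("lens",.018,(350,165,412,222),(287,224,309,247),bright),("filterrim",.016,(305,25,380,95),(258,180,285,205),bright)]:
    g=blobs(tp,bt,f)
    w,e=circ(blobs(t,bw,f)); u,e2=circ(g)
    x,g=cross(ray(t,w),ray(tp,u)); P=onz(t,w,z); dist=np.linalg.norm(P-t["p"])
    print(n,w.round(1),"size mm",(e*dist/t["fx"]*1e3).round(1),u,"2view",x.round(4),g.round(4),"wrist@z",P.round(4),"top@z",onz(tp,u,z).round(4))
m=blobs(t,(395,65,470,140),lambda h,s,v:((h<8)|(h>172))&(s>110)&(v>80)); k,_,st,ce=cv2.connectedComponentsWithStats(m)
for i in range(1,k): print("ring red",ce[i].round(1),st[i,4], onz(t,ce[i],.013).round(4))
m=blobs(t,(395,65,470,140),lambda h,s,v:(v>170)&(s<60)); w,e=circ(m); P=onz(t,w,.040); print("ring glass",w,e,P.round(4))
print(rel([.600,.169,.12]),yaw())
```

```text
Traceback (most recent call last):
ValueError: max() iterable argument is empty
```

```bash
cat >> h.py <<'E'
def mask(d,box,fn):
    h,s,v=[x.astype(int) for x in cv2.split(cv2.cvtColor(d["frame"],cv2.COLOR_RGB2HSV))]
    m=fn(h,s,v).astype(np.uint8); k=np.zeros_like(m); x0,y0,x1,y1=box; k[y0:y1,x0:x1]=m[y0:y1,x0:x1]; return k
def circ(m):
    c=max(cv2.findContours(m,cv2.RETR_EXTERNAL,cv2.CHAIN_APPROX_NONE)[0],key=cv2.contourArea)
    if len(c)<6: return None,None
    e=cv2.fitEllipse(c); return np.array(e[0]),np.array(e[1])
E
python3 - <<'E'
from h import *
import pickle
t=pickle.load(open("t1.pkl","rb")); tp=grab("top")
for d,b in ((t,(190,80,260,145)),(tp,(222,207,250,233))):
    v=d["frame"].max(2)[b[1]:b[3],b[0]:b[2]]; print(np.percentile(v,[0,5,15,25,50,75,95]))
P=.5
for n,z,bw,bt in [("spacer",.016,(190,80,260,145),(224,209,248,232)),("lens",.018,(350,165,412,222),(288,225,308,246)),("filter",.016,(305,25,380,95),(260,181,283,204))]:
    r=[]
    for d,b in ((t,bw),(tp,bt)):
        v=d["frame"].max(2); sub=v[b[1]:b[3],b[0]:b[2]]; base=np.median(sub[[0,-1],:]); lo=sub.min()
        fn=(lambda h,s,v:v<(base+lo)/2) if n=="spacer" else (lambda h,s,v:(v>base+40)|(s>100))
        r.append(circ(mask(d,b,fn)))
    (w,e),(u,e2)=r; Q=onz(t,w,z); k=np.linalg.norm(Q-t["p"])/t["fx"]*1e3
    x,g=cross(ray(t,w),ray(tp,u)); print(n,w,(e*k).round(1),u,"2view",x.round(4),g.round(4),"wrist",Q.round(4),"top",onz(tp,u,z).round(4))
m=mask(t,(395,65,470,140),lambda h,s,v:((h<8)|(h>172))&(s>90)&(v>80)); k,_,st,ce=cv2.connectedComponentsWithStats(m)
for i in range(1,k): print("ring red",ce[i].round(1),st[i,4], onz(t,ce[i],.013).round(4), onz(t,ce[i],.040).round(4))
w,e=circ(mask(t,(395,65,470,140),lambda h,s,v:(v>170)&(s<60))); print("ring glass",w,e,onz(t,w,.040).round(4))
cv2.imwrite("pics/ringc.png",cv2.resize(t["frame"][60:145,390:480,::-1],None,fx=5,fy=5,interpolation=cv2.INTER_CUBIC))
print(rel([.600,.169,.12]),yaw())
E
```

```text
[ 6. 20. 33. 82. 90. 91. 92.]
[ 85. 100. 138. 144. 151. 157. 161.]
spacer [224.45915222 112.78993225] [47.2 49.9] [241.63682556 220.61499023] 2view [0.5194 0.259  0.0228] 0.0191 wrist [0.5202 0.2701 0.016 ] top [0.5177 0.2508 0.016 ]
lens [380.86032104 192.53424072] [45.8 46.7] [297.27178955 234.6652832 ] 2view [0.4781 0.0908 0.017 ] 0.0002 wrist [0.4783 0.0911 0.018 ] top [0.4782 0.0907 0.018 ]
filter [341.13552856  57.01947021] [48.5 52.3] [270.52133179 192.05122375] 2view [0.6    0.1687 0.0169] 0.0002 wrist [0.6    0.1686 0.016 ] top [0.6002 0.1688 0.016 ]
ring red [449.7  80.3] 3 [0.6056 0.0573 0.013 ] [0.6027 0.0664 0.04  ]
ring red [452.1  86.6] 11 [0.6005 0.0528 0.013 ] [0.598  0.0623 0.04  ]
ring red [402.7  91.9] 14 [0.5837 0.0995 0.013 ] [0.5824 0.1056 0.04  ]
ring red [417.5  94.8] 10 [0.5846 0.0841 0.013 ] [0.5832 0.0913 0.04  ]
ring red [438.5 120.5] 12 [0.5657 0.0548 0.013 ] [0.5656 0.0641 0.04  ]
ring red [430.8 126.3] 12 [0.5581 0.0605 0.013 ] [0.5586 0.0694 0.04  ]
ring glass [436.3840332  100.95987701] [30.43590164 35.41843796] [0.5823 0.0722 0.04  ]
(array([107.1,  23.3, 131. ]), None) 13.736685621098635
```

View pics/ringc.png

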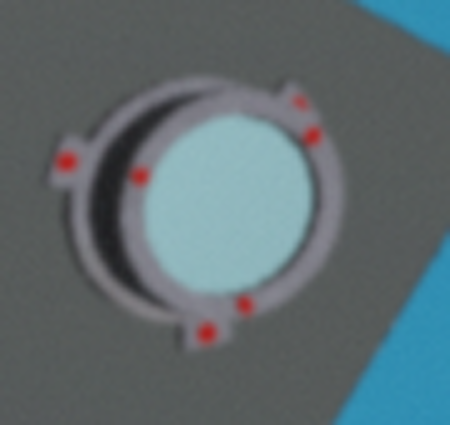

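The crop shows the ring with its three lug dots at crop (66,162), (300,102) and (207,332), and its collar dots further in. The lug and collar dot sets agree on the centre (0.5824,0.0725), with a lug at -33°. The spacer's wrist value agrees with the earlier two-view fix. Now I fetch the filter.

```bash
python3 -m pendant '[{"dx":0.0357,"dy":0.0078,"dz":0.018,"rx":0,"ry":0,"rz":0,"hand":0.06},{"dx":0.0357,"dy":0.0078,"dz":0.018,"rx":0,"ry":0,"rz":0,"hand":0.06},{"dx":0.0357,"dy":0.0078,"dz":0.018,"rx":0,"ry":0,"rz":0,"hand":0.06},{"dx":0,"dy":0,"dz":0.037,"rx":0,"ry":0,"rz":0,"hand":0.06},{"dx":0,"dy":0,"dz":0.037,"rx":0,"ry":0,"rz":0,"hand":0.06},{"dx":0,"dy":0,"dz":0.037,"rx":0,"ry":0,"rz":0,"hand":0.06},{"dx":0,"dy":0,"dz":0.036,"rx":0,"ry":0,"rz":0,"hand":0.06},{"dx":0,"dy":0,"dz":0,"rx":0,"ry":0,"rz":0,"hand":0.06},{"dx":0,"dy":0,"dz":0,"rx":0,"ry":0,"rz":0,"hand":0.06}]' 40; python3 -c "
from h import *
print(rel([.600,.1688,.010]))"
```

```text
clock: 3.85
position: [0.5984, 0.1696, 0.0486]
ee_rot: [0.0, 0.993, 0.12, -0.002]
contact_force: [0.0, 0.3, 1.2]
width: 0.06
gripper_force: 0.0
(array([ 1.6,  1.1, 38.6]), None)
```

```bash
python3 -m pendant '[{"dx":0.001,"dy":0.0005,"dz":0.02,"rx":0,"ry":0,"rz":0,"hand":0.06},{"dx":0,"dy":0,"dz":0.0185,"rx":0,"ry":0,"rz":0,"hand":0.06},{"dx":0,"dy":0,"dz":0,"rx":0,"ry":0,"rz":0,"hand":0.038},{"dx":0,"dy":0,"dz":0,"rx":0,"ry":0,"rz":0,"hand":0.038},{"dx":0,"dy":0,"dz":0,"rx":0,"ry":0,"rz":0,"hand":0.038},{"dx":0,"dy":0,"dz":0,"rx":0,"ry":0,"rz":0,"hand":0.038},{"dx":0,"dy":0,"dz":0,"rx":0,"ry":0,"rz":0,"hand":0.038}]' 40
python3 -m pendant '[{"dx":0,"dy":0,"dz":-0.025,"rx":0,"ry":0,"rz":0,"hand":0.038},{"dx":0,"dy":0,"dz":-0.04,"rx":0,"ry":0,"rz":0,"hand":0.038},{"dx":0,"dy":0,"dz":-0.035,"rx":0,"ry":0,"rz":0,"hand":0.038},{"dx":0,"dy":0,"dz":0,"rx":0,"ry":0,"rz":0,"hand":0.038}]'; python3 -c "
from h import *
d=grab('wrist'); cv2.imwrite('pics/g1.png',d['frame'][:,:,::-1])
print(rel([.6055,-.157,.11]))"
```

```text
clock: 4.43
position: [0.6028, 0.1713, 0.0148]
ee_rot: [0.0, 0.993, 0.121, 0.003]
contact_force: [0.4, -0.2, 7.5]
width: 0.038
gripper_force: 3.7
clock: 4.77
position: [0.6059, 0.1722, 0.1208]
ee_rot: [-0.0, 0.993, 0.121, 0.008]
contact_force: [0.4, 0.2, 0.6]
width: 0.0381
gripper_force: 0.0
(array([-77.9, 319.5,   7.1]), None)
```

View pics/g1.png

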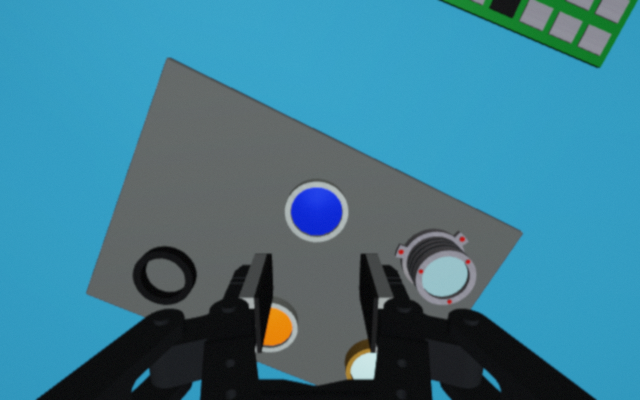

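The grasp missed: the fingertips rode over the top edge, because the pads stand back when open. The filter is still flat at (317,211). I'll re-measure it and go lower.

Run:
```python
from h import *
for i in range(3):
    d=grab("wrist"); s=manip.get_state()
    w,e=circ(mask(d,(280,175,355,248),lambda h,s,v:(v>140)|(s>110))); P=onz(d,w,.016)
    print(s["clock"],s["position"].round(4),s["ee_rot"].round(4),P.round(4),(e*np.linalg.norm(P-d["p"])/d["fx"]*1e3).round(1))
tp=grab("top"); w,e=circ(mask(tp,(260,181,283,204),lambda h,s,v:(v>200)|(s>100)));print(onz(tp,w,.016))
print(rel([*P[:2],.005]))
```

```text
4.8667 [0.6022 0.1715 0.115 ] [-1.000e-04  9.926e-01  1.211e-01  3.100e-03] [0.6002 0.1693 0.016 ] [43.2 45.5]
4.9167 [0.6007 0.1713 0.113 ] [0.000e+00 9.926e-01 1.211e-01 9.000e-04] [0.6002 0.1693 0.016 ] [43.2 45.7]
4.9667 [0.5999 0.1711 0.1116] [ 1.000e-04  9.926e-01  1.211e-01 -4.000e-04] [0.6002 0.1694 0.016 ] [43.3 45.6]
[0.5986945  0.15930961 0.016     ]
(array([  0.5,   1.8, 105.9]), None)
```

```bash
python3 -m pendant '[{"dx":0,"dy":0.001,"dz":0.02,"rx":0,"ry":0,"rz":0,"hand":0.062},{"dx":0,"dy":0,"dz":0.03,"rx":0,"ry":0,"rz":0,"hand":0.062},{"dx":0,"dy":0,"dz":0.03,"rx":0,"ry":0,"rz":0,"hand":0.062},{"dx":0,"dy":0,"dz":0.015,"rx":0,"ry":0,"rz":0,"hand":0.062},{"dx":0,"dy":0,"dz":0.01,"rx":0,"ry":0,"rz":0,"hand":0.062},{"dx":0,"dy":0,"dz":0,"rx":0,"ry":0,"rz":0,"hand":0.062},{"dx":0,"dy":0,"dz":0,"rx":0,"ry":0,"rz":0,"hand":0.062},{"dx":0,"dy":0,"dz":0,"rx":0,"ry":0,"rz":0,"hand":0.062},{"dx":0,"dy":0,"dz":0,"rx":0,"ry":0,"rz":0,"hand":0.062}]' 40
python3 -m pendant '[{"dx":0,"dy":0,"dz":0,"rx":0,"ry":0,"rz":0,"hand":0.04},{"dx":0,"dy":0,"dz":0,"rx":0,"ry":0,"rz":0,"hand":0.04},{"dx":0,"dy":0,"dz":0,"rx":0,"ry":0,"rz":0,"hand":0.04},{"dx":0,"dy":0,"dz":0,"rx":0,"ry":0,"rz":0,"hand":0.04},{"dx":0,"dy":0,"dz":0,"rx":0,"ry":0,"rz":0,"hand":0.04}]'
```

```text
clock: 5.77
position: [0.6019, 0.1705, 0.0081]
ee_rot: [-0.0, 0.993, 0.121, 0.001]
contact_force: [1.0, -0.4, -0.4]
width: 0.0621
gripper_force: 0.0
clock: 6.18
position: [0.6017, 0.1704, 0.0084]
ee_rot: [0.0, 0.993, 0.121, 0.001]
contact_force: [-0.8, 0.7, 6.8]
width: 0.0435
gripper_force: 40.1
```

```bash
python3 -m pendant '[{"dx":0,"dy":0,"dz":-0.02,"rx":0,"ry":0,"rz":0,"hand":0.04},{"dx":0,"dy":0,"dz":-0.03,"rx":0,"ry":0,"rz":0,"hand":0.04},{"dx":0,"dy":0,"dz":-0.035,"rx":0,"ry":0,"rz":0,"hand":0.04},{"dx":0,"dy":0,"dz":-0.02,"rx":0,"ry":0,"rz":0,"hand":0.04},{"dx":0,"dy":0,"dz":0,"rx":0,"ry":0,"rz":0,"hand":0.04},{"dx":0,"dy":0,"dz":0,"rx":0,"ry":0,"rz":0,"hand":0.04},{"dx":0,"dy":0,"dz":0,"rx":0,"ry":0,"rz":0,"hand":0.04}]'; python3 -c "
from h import *
d=grab('wrist'); cv2.imwrite('pics/g2.png',d['frame'][100:,120:520,::-1])
print(rel([.6055,-.157,.11]))"
```

```text
clock: 6.77
position: [0.5998, 0.1701, 0.111]
ee_rot: [0.0, 0.993, 0.121, -0.001]
contact_force: [0.2, 0.6, -0.4]
width: 0.0437
gripper_force: 40.8
(array([-72.8, 318.9,   0.5]), None)
```

View pics/g2.png

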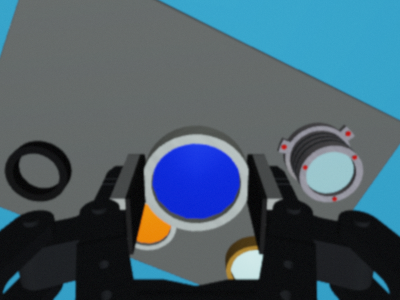

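g2 shows the filter held level and centred between the pads, disc centre at about crop (196,181). I carry it over the barrel.

```bash
python3 -m pendant '[{"dx":-0.0073,"dy":0.02,"dz":0,"rx":0,"ry":0,"rz":0,"hand":0.04},{"dx":-0.0073,"dy":0.0349,"dz":0,"rx":0,"ry":0,"rz":0,"hand":0.04},{"dx":-0.0073,"dy":0.0349,"dz":0,"rx":0,"ry":0,"rz":0,"hand":0.04},{"dx":-0.0073,"dy":0.0349,"dz":0,"rx":0,"ry":0,"rz":0,"hand":0.04},{"dx":-0.0073,"dy":0.0349,"dz":0,"rx":0,"ry":0,"rz":0,"hand":0.04},{"dx":-0.0073,"dy":0.0349,"dz":0,"rx":0,"ry":0,"rz":0,"hand":0.04},{"dx":-0.0073,"dy":0.0349,"dz":0,"rx":0,"ry":0,"rz":0,"hand":0.04},{"dx":-0.0073,"dy":0.0349,"dz":0,"rx":0,"ry":0,"rz":0,"hand":0.04},{"dx":-0.0073,"dy":0.0349,"dz":0,"rx":0,"ry":0,"rz":0,"hand":0.04},{"dx":-0.0073,"dy":0.02,"dz":0,"rx":0,"ry":0,"rz":0,"hand":0.04}]' >/dev/null
python3 -m pendant '[{"dx":0,"dy":0,"dz":0,"rx":0,"ry":0,"rz":0,"hand":0.04},{"dx":0,"dy":0,"dz":0,"rx":0,"ry":0,"rz":0,"hand":0.04},{"dx":0,"dy":0,"dz":0,"rx":0,"ry":0,"rz":0,"hand":0.04},{"dx":0,"dy":0,"dz":0,"rx":0,"ry":0,"rz":0,"hand":0.04}]'
python3 - <<'E'
from h import *
d=grab("wrist"); s=manip.get_state(); w,e=circ(mask(d,(230,180,400,400),lambda h,s,v:(h>112)&(h<130)&(s>150)))
P=onz(d,w,s["position"][2]+.0076); T=rot(s["ee_rot"]).T@(P-s["position"]); print(w,e,"disc in tool",T.round(4),"glass mm",(e*np.linalg.norm(P-d["p"])/d["fx"]*1e3).round(1))
print(s["position"],rel([.6055,-.157,.058]))
E
```

```text
clock: 7.98
position: [0.6061, -0.1557, 0.1109]
ee_rot: [-0.001, 0.993, 0.122, -0.001]
contact_force: [0.3, -0.1, -0.5]
width: 0.0437
gripper_force: 40.8
[315.78231812 281.03686523] [73.98251343 86.30402374] disc in tool [-0.0004  0.0011 -0.0076] glass mm [31.8 37.1]
[ 0.60631912 -0.15559038  0.111209  ] (array([-1.1,  1.2, 53.2]), None)
```

```bash
python3 -m pendant '[{"dx":-0.0007,"dy":0.0006,"dz":0.015,"rx":0,"ry":0,"rz":0,"hand":0.04},{"dx":0,"dy":0,"dz":0.02,"rx":0,"ry":0,"rz":0,"hand":0.04},{"dx":0,"dy":0,"dz":0.01,"rx":0,"ry":0,"rz":0,"hand":0.04},{"dx":0,"dy":0,"dz":0.005,"rx":0,"ry":0,"rz":0,"hand":0.04},{"dx":0,"dy":0,"dz":0.003,"rx":0,"ry":0,"rz":0,"hand":0.04},{"dx":0,"dy":0,"dz":0,"rx":0,"ry":0,"rz":0,"hand":0.04},{"dx":0,"dy":0,"dz":0,"rx":0,"ry":0,"rz":0,"hand":0.04},{"dx":0,"dy":0,"dz":0,"rx":0,"ry":0,"rz":0,"hand":0.04}]'
```

```text
clock: 8.7
position: [0.6067, -0.1578, 0.0594]
ee_rot: [0.0, 0.993, 0.121, 0.001]
contact_force: [0.6, 0.3, -0.2]
width: 0.0435
gripper_force: 40.9
```

```bash
python3 -m pendant '[{"dx":0,"dy":0,"dz":0,"rx":0,"ry":0,"rz":0,"hand":0.06},{"dx":0,"dy":0,"dz":0,"rx":0,"ry":0,"rz":0,"hand":0.06},{"dx":0,"dy":0,"dz":0,"rx":0,"ry":0,"rz":0,"hand":0.06},{"dx":0,"dy":0,"dz":-0.02,"rx":0,"ry":0,"rz":0,"hand":0.06},{"dx":0,"dy":0,"dz":-0.04,"rx":0,"ry":0,"rz":0,"hand":0.06},{"dx":0,"dy":0,"dz":-0.04,"rx":0,"ry":0,"rz":0,"hand":0.06},{"dx":0,"dy":0,"dz":-0.02,"rx":0,"ry":0,"rz":0,"hand":0.06},{"dx":0,"dy":0,"dz":0,"rx":0,"ry":0,"rz":0,"hand":0.06},{"dx":0,"dy":0,"dz":0,"rx":0,"ry":0,"rz":0,"hand":0.06}]'
python3 - <<'E'
from h import *
d=grab('wrist'); c=proj(d,[.6055,-.157,.06]); print(c)
w,e=circ(mask(d,(200,100,440,290),lambda h,s,v:(h>112)&(h<130)&(s>150)))
P=onz(d,w,.026); print("filter in barrel",w,e,P.round(4),"glass mm",(e*np.linalg.norm(P-d["p"])/d["fx"]*1e3).round(1))
x,y=c.astype(int); cv2.imwrite('pics/b4.png',cv2.resize(d['frame'][y-70:y+70,x-70:x+70,::-1],None,fx=3,fy=3))
print(rel([.5198,.270,.10]))
E
```

```text
clock: 9.45
position: [0.6069, -0.1582, 0.1805]
ee_rot: [0.001, 0.993, 0.121, 0.002]
contact_force: [0.2, 0.8, -0.4]
width: 0.0601
gripper_force: 0.0
[312.18243119 196.5392922 ]
filter in barrel [313.62051392 185.62338257] [40.58000183 42.1749382 ] [ 0.6054 -0.158   0.026 ] glass mm [34.6 36. ]
(array([  19.4, -435.9,   78.6]), None)
```

View pics/b4.png

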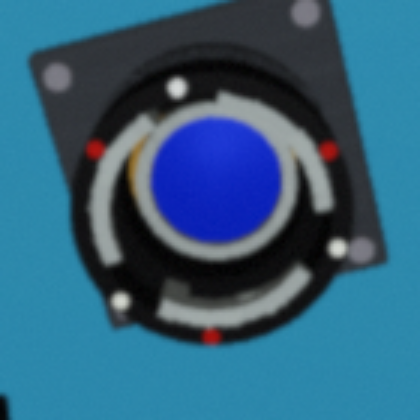

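b4 shows the filter lying flat and level on the seat: the blue disc is round at crop (216,180), with an even rim and the brass seat showing at left. Next is the spacer.

```bash
python3 -m pendant '[{"dx":0.0016,"dy":-0.02,"dz":0.0058,"rx":0,"ry":0,"rz":0,"hand":0.062},{"dx":0.0016,"dy":-0.0396,"dz":0.0058,"rx":0,"ry":0,"rz":0,"hand":0.062},{"dx":0.0016,"dy":-0.0396,"dz":0.0058,"rx":0,"ry":0,"rz":0,"hand":0.062},{"dx":0.0016,"dy":-0.0396,"dz":0.0058,"rx":0,"ry":0,"rz":0,"hand":0.062},{"dx":0.0016,"dy":-0.0396,"dz":0.0058,"rx":0,"ry":0,"rz":0,"hand":0.062},{"dx":0.0016,"dy":-0.0396,"dz":0.0058,"rx":0,"ry":0,"rz":0,"hand":0.062},{"dx":0.0016,"dy":-0.0396,"dz":0.0058,"rx":0,"ry":0,"rz":0,"hand":0.062},{"dx":0.0016,"dy":-0.0396,"dz":0.0058,"rx":0,"ry":0,"rz":0,"hand":0.062},{"dx":0.0016,"dy":-0.0396,"dz":0.0058,"rx":0,"ry":0,"rz":0,"hand":0.062},{"dx":0.0016,"dy":-0.0396,"dz":0.0058,"rx":0,"ry":0,"rz":0,"hand":0.062},{"dx":0.0016,"dy":-0.0396,"dz":0.0058,"rx":0,"ry":0,"rz":0,"hand":0.062},{"dx":0.0016,"dy":-0.02,"dz":0.0058,"rx":0,"ry":0,"rz":0,"hand":0.062}]' 30 >/dev/null
python3 -m pendant '[{"dx":0,"dy":0,"dz":0,"rx":0,"ry":0,"rz":0,"hand":0.062},{"dx":0,"dy":0,"dz":0,"rx":0,"ry":0,"rz":0,"hand":0.062},{"dx":0,"dy":0,"dz":0,"rx":0,"ry":0,"rz":0,"hand":0.062}]'
python3 - <<'E'
from h import *
d=grab('wrist'); c=proj(d,[.5198,.27,.016]).astype(int); x,y=c
m=mask(d,(x-45,y-45,x+45,y+45),lambda h,s,v:v<65); w,e=circ(m); P=onz(d,w,.016); print(c,w,e,P.round(4),(e*np.linalg.norm(P-d["p"])/d["fx"]*1e3).round(1))
print(rel([*P[:2],.007]),rel([.5198,.27,.007]))
E
```

```text
clock: 10.75
position: [0.5192, 0.269, 0.1078]
ee_rot: [0.001, 0.993, 0.121, -0.001]
contact_force: [-0.3, -0.0, -0.8]
width: 0.0621
gripper_force: 0.0
[312 205] [311.48703003 202.82949829] [65.83861542 66.16253662] [0.5211 0.2714 0.016 ] [44.9 45.1]
(array([  2.2,  -2.3, 101.3]), None) (array([  0.6,  -1.3, 101.3]), None)
```

```bash
python3 -m pendant '[{"dx":0.0015,"dy":-0.002,"dz":0.02,"rx":0,"ry":0,"rz":0,"hand":0.062},{"dx":0,"dy":0,"dz":0.03,"rx":0,"ry":0,"rz":0,"hand":0.062},{"dx":0,"dy":0,"dz":0.03,"rx":0,"ry":0,"rz":0,"hand":0.062},{"dx":0,"dy":0,"dz":0.014,"rx":0,"ry":0,"rz":0,"hand":0.062},{"dx":0,"dy":0,"dz":0.008,"rx":0,"ry":0,"rz":0,"hand":0.062},{"dx":0,"dy":0,"dz":0,"rx":0,"ry":0,"rz":0,"hand":0.062},{"dx":0,"dy":0,"dz":0,"rx":0,"ry":0,"rz":0,"hand":0.062},{"dx":0,"dy":0,"dz":0,"rx":0,"ry":0,"rz":0,"hand":0.062}]' 30
python3 -m pendant '[{"dx":0,"dy":0,"dz":0,"rx":0,"ry":0,"rz":0,"hand":0.04},{"dx":0,"dy":0,"dz":0,"rx":0,"ry":0,"rz":0,"hand":0.04},{"dx":0,"dy":0,"dz":0,"rx":0,"ry":0,"rz":0,"hand":0.04},{"dx":0,"dy":0,"dz":0,"rx":0,"ry":0,"rz":0,"hand":0.04},{"dx":0,"dy":0,"dz":0,"rx":0,"ry":0,"rz":0,"hand":0.04}]'
python3 -c "
from h import *
print(rel([.6055,-.157,.11]))"
```

```text
clock: 11.47
position: [0.5223, 0.2721, 0.0085]
ee_rot: [-0.0, 0.993, 0.121, 0.001]
contact_force: [0.6, -0.1, 0.1]
width: 0.0622
gripper_force: 0.0
clock: 11.88
position: [0.522, 0.2725, 0.0089]
ee_rot: [-0.0, 0.993, 0.121, 0.002]
contact_force: [-0.1, -1.1, 5.7]
width: 0.044
gripper_force: 30.4
(array([ -22.1,  437. , -101.1]), None)
```

```bash
python3 -m pendant '[{"dx":0,"dy":0,"dz":-0.02,"rx":0,"ry":0,"rz":0,"hand":0.04},{"dx":0,"dy":0,"dz":-0.035,"rx":0,"ry":0,"rz":0,"hand":0.04},{"dx":0,"dy":0,"dz":-0.035,"rx":0,"ry":0,"rz":0,"hand":0.04},{"dx":-0.0018,"dy":0.02,"dz":-0.012,"rx":0,"ry":0,"rz":0,"hand":0.04}]'
python3 -m pendant '[{"dx":-0.0018,"dy":0.0385,"dz":0,"rx":0,"ry":0,"rz":0,"hand":0.04},{"dx":-0.0018,"dy":0.0385,"dz":0,"rx":0,"ry":0,"rz":0,"hand":0.04},{"dx":-0.0018,"dy":0.0385,"dz":0,"rx":0,"ry":0,"rz":0,"hand":0.04},{"dx":-0.0018,"dy":0.0385,"dz":0,"rx":0,"ry":0,"rz":0,"hand":0.04},{"dx":-0.0018,"dy":0.0385,"dz":0,"rx":0,"ry":0,"rz":0,"hand":0.04},{"dx":-0.0018,"dy":0.0385,"dz":0,"rx":0,"ry":0,"rz":0,"hand":0.04},{"dx":-0.0018,"dy":0.0385,"dz":0,"rx":0,"ry":0,"rz":0,"hand":0.04},{"dx":-0.0018,"dy":0.0385,"dz":0,"rx":0,"ry":0,"rz":0,"hand":0.04},{"dx":-0.0018,"dy":0.0385,"dz":0,"rx":0,"ry":0,"rz":0,"hand":0.04},{"dx":-0.0018,"dy":0.0385,"dz":0,"rx":0,"ry":0,"rz":0,"hand":0.04},{"dx":-0.0018,"dy":0.03,"dz":0,"rx":0,"ry":0,"rz":0,"hand":0.04}]'>/dev/null
python3 -m pendant '[{"dx":0,"dy":0,"dz":0,"rx":0,"ry":0,"rz":0,"hand":0.04},{"dx":0,"dy":0,"dz":0,"rx":0,"ry":0,"rz":0,"hand":0.04},{"dx":0,"dy":0,"dz":0,"rx":0,"ry":0,"rz":0,"hand":0.04},{"dx":0,"dy":0,"dz":0,"rx":0,"ry":0,"rz":0,"hand":0.04}]'
python3 -c "
from h import *
print(rel([.6055,-.157,.0585]))"
```

```text
clock: 12.22
position: [0.5266, 0.2561, 0.1145]
ee_rot: [-0.002, 0.992, 0.122, 0.005]
contact_force: [1.5, -0.5, -0.4]
width: 0.0438
gripper_force: 30.9
clock: 13.47
position: [0.6041, -0.1538, 0.1093]
ee_rot: [-0.0, 0.993, 0.122, -0.0]
contact_force: [-0.0, -0.3, 0.9]
width: 0.0441
gripper_force: 30.9
(array([ 0.6,  3.5, 50.8]), None)
```

```bash
python3 -m pendant '[{"dx":0.001,"dy":0.003,"dz":0.015,"rx":0,"ry":0,"rz":0,"hand":0.04},{"dx":0,"dy":0,"dz":0.018,"rx":0,"ry":0,"rz":0,"hand":0.04},{"dx":0,"dy":0,"dz":0.01,"rx":0,"ry":0,"rz":0,"hand":0.04},{"dx":0,"dy":0,"dz":0.005,"rx":0,"ry":0,"rz":0,"hand":0.04},{"dx":0,"dy":0,"dz":0.0025,"rx":0,"ry":0,"rz":0,"hand":0.04},{"dx":0,"dy":0,"dz":0,"rx":0,"ry":0,"rz":0,"hand":0.04},{"dx":0,"dy":0,"dz":0,"rx":0,"ry":0,"rz":0,"hand":0.04},{"dx":0,"dy":0,"dz":0,"rx":0,"ry":0,"rz":0,"hand":0.04}]'
```

```text
clock: 14.13
position: [0.6066, -0.1576, 0.0592]
ee_rot: [0.0, 0.993, 0.121, 0.0]
contact_force: [-0.5, -0.1, -0.1]
width: 0.0439
gripper_force: 30.9
```

```bash
python3 -m pendant '[{"dx":0,"dy":0,"dz":0,"rx":0,"ry":0,"rz":0,"hand":0.06},{"dx":0,"dy":0,"dz":0,"rx":0,"ry":0,"rz":0,"hand":0.06},{"dx":0,"dy":0,"dz":0,"rx":0,"ry":0,"rz":0,"hand":0.06},{"dx":0,"dy":0,"dz":-0.02,"rx":0,"ry":0,"rz":0,"hand":0.06},{"dx":0,"dy":0,"dz":-0.04,"rx":0,"ry":0,"rz":0,"hand":0.06},{"dx":0,"dy":0,"dz":-0.04,"rx":0,"ry":0,"rz":0,"hand":0.06},{"dx":0,"dy":0,"dz":-0.02,"rx":0,"ry":0,"rz":0,"hand":0.06},{"dx":0,"dy":0,"dz":0,"rx":0,"ry":0,"rz":0,"hand":0.06},{"dx":0,"dy":0,"dz":0,"rx":0,"ry":0,"rz":0,"hand":0.06}]'
python3 - <<'E'
from h import *
d=grab('wrist'); c=proj(d,[.6055,-.157,.06]); print(c)
m=mask(d,(200,100,440,290),lambda h,s,v:(h>112)&(h<130)&(s>150)); w,e=circ(m)
P=onz(d,w,.036); print("blue",w,e,P.round(4),"mm",(e*np.linalg.norm(P-d["p"])/d["fx"]*1e3).round(1),cv2.countNonZero(m))
x,y=c.astype(int); f=d['frame'][y-70:y+70,x-70:x+70,::-1]; np.save("b5.npy",f)
# gamma-brightened row/col profiles through the centre
v=d['frame'].max(2); cx,cy=w.round().astype(int); print(v[cy,cx-45:cx+46:3]); print(v[cy-45:cy+46:3,cx])
print(rel([.4782,.0909,.10]))
E
```

```text
clock: 14.88
position: [0.6069, -0.1582, 0.1803]
ee_rot: [0.001, 0.993, 0.121, 0.002]
contact_force: [1.6, 0.3, -0.2]
width: 0.06
gripper_force: 0.0
[312.17883649 196.66268024]
blue [312.95114136 188.28330994] [38.12396622 41.59503174] [ 0.6057 -0.1574  0.036 ] mm [31.5 34.3] 1302
[ 18  23 160 166  55   6  16  19  46 185 188 190 190 192 193 195 194 194
 193 192 189 190  47  20  19  11 145 171  88  20  26]
[ 44  13   9  21  25  37  79  32  18 135 214 212 207 202 197 195 191 189
 186 184 185 122  10  19  18  11  16  17  68 157 163]
(array([ -64.2, -272. ,   78.5]), None)
```

```bash
python3 -m pendant '[{"dx":-0.004,"dy":-0.017,"dz":0.004,"rx":0,"ry":0,"rz":0,"hand":0.062},{"dx":-0.008,"dy":-0.034,"dz":0.0088,"rx":0,"ry":0,"rz":0,"hand":0.062},{"dx":-0.008,"dy":-0.034,"dz":0.0088,"rx":0,"ry":0,"rz":0,"hand":0.062},{"dx":-0.008,"dy":-0.034,"dz":0.0088,"rx":0,"ry":0,"rz":0,"hand":0.062},{"dx":-0.008,"dy":-0.034,"dz":0.0088,"rx":0,"ry":0,"rz":0,"hand":0.062},{"dx":-0.008,"dy":-0.034,"dz":0.0088,"rx":0,"ry":0,"rz":0,"hand":0.062},{"dx":-0.008,"dy":-0.034,"dz":0.0088,"rx":0,"ry":0,"rz":0,"hand":0.062},{"dx":-0.008,"dy":-0.034,"dz":0.0088,"rx":0,"ry":0,"rz":0,"hand":0.062},{"dx":-0.004,"dy":-0.017,"dz":0.004,"rx":0,"ry":0,"rz":0,"hand":0.062},{"dx":0,"dy":0,"dz":0,"rx":0,"ry":0,"rz":0,"hand":0.062},{"dx":0,"dy":0,"dz":0,"rx":0,"ry":0,"rz":0,"hand":0.062},{"dx":0,"dy":0,"dz":0,"rx":0,"ry":0,"rz":0,"hand":0.062}]' 30
python3 - <<'E'
from h import *
d=grab('wrist'); c=proj(d,[.4782,.0909,.018]).astype(int); x,y=c
m=mask(d,(x-45,y-45,x+45,y+45),lambda h,s,v:(v>140)|(s>100)); w,e=circ(m); P=onz(d,w,.018); print(c,w,e,P.round(4),(e*np.linalg.norm(P-d["p"])/d["fx"]*1e3).round(1))
print(rel([*P[:2],.007]))
E
```

```text
clock: 15.93
position: [0.4788, 0.0903, 0.1084]
ee_rot: [0.0, 0.993, 0.121, -0.0]
contact_force: [0.4, 0.4, 0.1]
width: 0.0621
gripper_force: 0.0
[313 207] [313.82241821 207.11499023] [66.35102081 66.67196655] [0.4787 0.0905 0.018 ] [45.1 45.4]
(array([ -0.4,  -0.7, 101.7]), None)
```

```bash
python3 -m pendant '[{"dx":0,"dy":0,"dz":0.02,"rx":0,"ry":0,"rz":0,"hand":0.062},{"dx":0,"dy":0,"dz":0.03,"rx":0,"ry":0,"rz":0,"hand":0.062},{"dx":0,"dy":0,"dz":0.03,"rx":0,"ry":0,"rz":0,"hand":0.062},{"dx":0,"dy":0,"dz":0.014,"rx":0,"ry":0,"rz":0,"hand":0.062},{"dx":0,"dy":0,"dz":0.008,"rx":0,"ry":0,"rz":0,"hand":0.062},{"dx":0,"dy":0,"dz":0,"rx":0,"ry":0,"rz":0,"hand":0.062},{"dx":0,"dy":0,"dz":0,"rx":0,"ry":0,"rz":0,"hand":0.062},{"dx":0,"dy":0,"dz":0,"rx":0,"ry":0,"rz":0,"hand":0.062}]' 30
python3 -m pendant '[{"dx":0,"dy":0,"dz":0,"rx":0,"ry":0,"rz":0,"hand":0.04},{"dx":0,"dy":0,"dz":0,"rx":0,"ry":0,"rz":0,"hand":0.04},{"dx":0,"dy":0,"dz":0,"rx":0,"ry":0,"rz":0,"hand":0.04},{"dx":0,"dy":0,"dz":0,"rx":0,"ry":0,"rz":0,"hand":0.04},{"dx":0,"dy":0,"dz":0,"rx":0,"ry":0,"rz":0,"hand":0.04}]'
python3 -m pendant '[{"dx":0,"dy":0,"dz":-0.02,"rx":0,"ry":0,"rz":0,"hand":0.04},{"dx":0,"dy":0,"dz":-0.035,"rx":0,"ry":0,"rz":0,"hand":0.04},{"dx":0,"dy":0,"dz":-0.035,"rx":0,"ry":0,"rz":0,"hand":0.04},{"dx":0,"dy":0,"dz":-0.014,"rx":0,"ry":0,"rz":0,"hand":0.04},{"dx":0,"dy":0,"dz":0,"rx":0,"ry":0,"rz":0,"hand":0.04},{"dx":0,"dy":0,"dz":0,"rx":0,"ry":0,"rz":0,"hand":0.04},{"dx":0,"dy":0,"dz":0,"rx":0,"ry":0,"rz":0,"hand":0.04}]'
python3 -c "
from h import *
print(rel([.6066,-.1576,.11]))"
```

```text
clock: 16.65
position: [0.4802, 0.0905, 0.0081]
ee_rot: [0.0, 0.993, 0.121, 0.001]
contact_force: [0.1, -0.1, 0.9]
width: 0.0619
gripper_force: 0.0
clock: 17.07
position: [0.4799, 0.0907, 0.0085]
ee_rot: [0.0, 0.993, 0.121, 0.002]
contact_force: [-0.2, -0.3, 5.5]
width: 0.0443
gripper_force: 30.1
clock: 17.65
position: [0.4776, 0.0908, 0.1103]
ee_rot: [-0.0, 0.993, 0.121, -0.001]
contact_force: [-0.2, 0.5, -1.9]
width: 0.0444
gripper_force: 31.0
(array([6.540e+01, 2.722e+02, 1.000e-01]), None)
```

```bash
python3 -m pendant '[{"dx":0.0044,"dy":0.018,"dz":0,"rx":0,"ry":0,"rz":0,"hand":0.04},{"dx":0.0081,"dy":0.0337,"dz":0,"rx":0,"ry":0,"rz":0,"hand":0.04},{"dx":0.0081,"dy":0.0337,"dz":0,"rx":0,"ry":0,"rz":0,"hand":0.04},{"dx":0.0081,"dy":0.0337,"dz":0,"rx":0,"ry":0,"rz":0,"hand":0.04},{"dx":0.0081,"dy":0.0337,"dz":0,"rx":0,"ry":0,"rz":0,"hand":0.04},{"dx":0.0081,"dy":0.0337,"dz":0,"rx":0,"ry":0,"rz":0,"hand":0.04},{"dx":0.0081,"dy":0.0337,"dz":0,"rx":0,"ry":0,"rz":0,"hand":0.04},{"dx":0.0081,"dy":0.0337,"dz":0,"rx":0,"ry":0,"rz":0,"hand":0.04},{"dx":0.0044,"dy":0.018,"dz":0,"rx":0,"ry":0,"rz":0,"hand":0.04},{"dx":0,"dy":0,"dz":0,"rx":0,"ry":0,"rz":0,"hand":0.04},{"dx":0,"dy":0,"dz":0,"rx":0,"ry":0,"rz":0,"hand":0.04},{"dx":0,"dy":0,"dz":0,"rx":0,"ry":0,"rz":0,"hand":0.04}]'
python3 -c "
from h import *
print(rel([.6066,-.1576,.0592]))"
```

```text
clock: 18.65
position: [0.606, -0.1562, 0.1092]
ee_rot: [-0.001, 0.993, 0.121, -0.002]
contact_force: [-0.8, 0.1, -0.2]
width: 0.0445
gripper_force: 31.0
(array([ 0.4,  1.6, 50. ]), None)
```

```bash
python3 -m pendant '[{"dx":0,"dy":0.0006,"dz":0.015,"rx":0,"ry":0,"rz":0,"hand":0.04},{"dx":0,"dy":0,"dz":0.018,"rx":0,"ry":0,"rz":0,"hand":0.04},{"dx":0,"dy":0,"dz":0.01,"rx":0,"ry":0,"rz":0,"hand":0.04},{"dx":0,"dy":0,"dz":0.005,"rx":0,"ry":0,"rz":0,"hand":0.04},{"dx":0,"dy":0,"dz":0.0025,"rx":0,"ry":0,"rz":0,"hand":0.04},{"dx":0,"dy":0,"dz":0,"rx":0,"ry":0,"rz":0,"hand":0.04},{"dx":0,"dy":0,"dz":0,"rx":0,"ry":0,"rz":0,"hand":0.04},{"dx":0,"dy":0,"dz":0,"rx":0,"ry":0,"rz":0,"hand":0.04}]'
```

```text
clock: 19.32
position: [0.6084, -0.158, 0.0615]
ee_rot: [0.0, 0.993, 0.121, 0.001]
contact_force: [-0.1, -0.3, -0.7]
width: 0.0446
gripper_force: 31.0
```

```bash
python3 -m pendant '[{"dx":-0.0012,"dy":0,"dz":0.002,"rx":0,"ry":0,"rz":0,"hand":0.04},{"dx":0,"dy":0,"dz":0,"rx":0,"ry":0,"rz":0,"hand":0.04},{"dx":0,"dy":0,"dz":0,"rx":0,"ry":0,"rz":0,"hand":0.04},{"dx":0,"dy":0,"dz":0,"rx":0,"ry":0,"rz":0,"hand":0.04}]'
```

```text
clock: 19.65
position: [0.607, -0.1583, 0.059]
ee_rot: [0.0, 0.993, 0.121, 0.0]
contact_force: [0.4, 0.2, 1.0]
width: 0.0441
gripper_force: 31.9
```

```bash
python3 -m pendant '[{"dx":0,"dy":0,"dz":0,"rx":0,"ry":0,"rz":0,"hand":0.06},{"dx":0,"dy":0,"dz":0,"rx":0,"ry":0,"rz":0,"hand":0.06},{"dx":0,"dy":0,"dz":0,"rx":0,"ry":0,"rz":0,"hand":0.06},{"dx":0,"dy":0,"dz":-0.02,"rx":0,"ry":0,"rz":0,"hand":0.06},{"dx":0,"dy":0,"dz":-0.04,"rx":0,"ry":0,"rz":0,"hand":0.06},{"dx":0,"dy":0,"dz":-0.04,"rx":0,"ry":0,"rz":0,"hand":0.06},{"dx":0,"dy":0,"dz":-0.02,"rx":0,"ry":0,"rz":0,"hand":0.06},{"dx":0,"dy":0,"dz":0,"rx":0,"ry":0,"rz":0,"hand":0.06},{"dx":0,"dy":0,"dz":0,"rx":0,"ry":0,"rz":0,"hand":0.06}]'
python3 - <<'E'
from h import *
d=grab('wrist'); c=proj(d,[.6055,-.157,.06]); x,y=c.astype(int); print(c)
f=d['frame']; hsv=cv2.cvtColor(f,cv2.COLOR_RGB2HSV)
v=f.max(2); print(v[y-10,x-45:x+46:3]); print(hsv[y-10,x-45:x+46:3,1]); print(v[y-55:y+46:3,x])
for n,fn in (("glass",lambda h,s,v:(v>150)&(s<70)),("brass",lambda h,s,v:(h>10)&(h<30)&(s>110)&(v>60))):
    m=mask(d,(x-32,y-45,x+32,y+35),fn); w,e=circ(m); P=onz(d,w,.048); print(n,w,e,P.round(4),"mm",(e*np.linalg.norm(P-d["p"])/d["fx"]*1e3).round(1))
cv2.imwrite('pics/b6.png',cv2.resize(np.hstack([np.load("b5.npy"),f[y-70:y+70,x-70:x+70,::-1]]),None,fx=2.5,fy=2.5))
print(rel([.5823,.0726,.12]),yaw())
E
```

```text
clock: 20.4
position: [0.6072, -0.1585, 0.1801]
ee_rot: [0.001, 0.993, 0.121, 0.001]
contact_force: [-0.7, 0.6, -0.6]
width: 0.0602
gripper_force: 0.0
[311.64337432 196.93438557]
[ 27  21 119 166 156  18  82 141 171 202 204 206 208 209 211 210 209 212
 210 210 210 208 207 151 148  70 109 166 157  29  20]
[ 28  24  15  15  13  28 177 181  19  38  36  36  34  33  31  27  27  29
  32  33  34  34  36  27 181 186  14  14  15   9  26]
[ 35  32   7  17  22  19  40  55 126 142 207 211 211 212 209 210 210 207
 205 203 200 196 195 196 185 124 134  18  26  77 163 139 153 137]
glass [312.43450928 191.38087463] [43.70711899 46.14284134] [ 0.6066 -0.1573  0.048 ] mm [34.6 36.5]
brass [312.10568237 191.96360779] [56.24064255 58.89398193] [ 0.6061 -0.1571  0.048 ] mm [44.6 46.7]
(array([  32.4, -229.7,   58.4]), None) 13.909810133190497
```

View pics/b6.png

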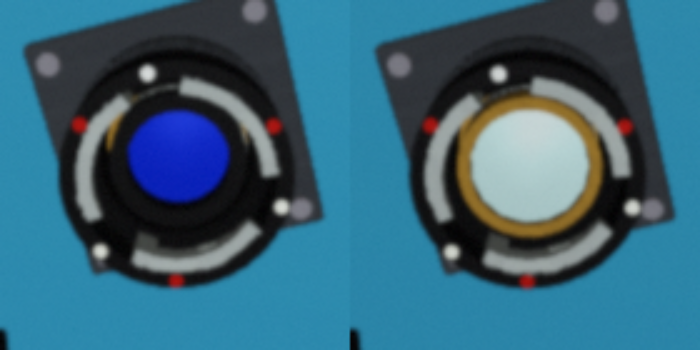

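b6 shows the spacer flat around the blue glass on the left, and the brass-rimmed lens flat and centred on the right at about (529,166). The diameters agree with its top at 48 mm. Before the ring, I turn the tool and re-measure the barrel to remove the camera bias.

```bash
cat >> h.py <<'E'
def reds(d,c,r):
    m=mask(d,(0,0,640,400),lambda h,s,v:((h<8)|(h>172))&(s>110)&(v>80)); yy,xx=np.mgrid[:400,:640]; m[np.hypot(xx-c[0],yy-c[1])>r]=0
    k,_,st,ce=cv2.connectedComponentsWithStats(m); return [ce[i] for i in range(1,k) if st[i,4]>=4]
def barrel(d):
    u=reds(d,proj(d,[.6055,-.157,.061]),65); Y=np.array([onz(d,x,.061) for x in u]); k=Y.mean(0)
    return k,len(u),[np.round([np.hypot(*(y-k)[:2])*1e3,np.degrees(np.arctan2(*(y-k)[[1,0]]))],1).tolist() for y in Y]
E
python3 -c "
from h import *
d=grab('wrist'); print(barrel(d), yaw())"
python3 -m pendant '[{"dx":0,"dy":0,"dz":0,"rx":0,"ry":0,"rz":-6.87,"hand":0.06},{"dx":0,"dy":0,"dz":0,"rx":0,"ry":0,"rz":-6.87,"hand":0.06},{"dx":0,"dy":0,"dz":0,"rx":0,"ry":0,"rz":-6.87,"hand":0.06},{"dx":0,"dy":0,"dz":0,"rx":0,"ry":0,"rz":-6.87,"hand":0.06},{"dx":0,"dy":0,"dz":0,"rx":0,"ry":0,"rz":-6.87,"hand":0.06},{"dx":0,"dy":0,"dz":0,"rx":0,"ry":0,"rz":-6.87,"hand":0.06},{"dx":0,"dy":0,"dz":0,"rx":0,"ry":0,"rz":-6.87,"hand":0.06},{"dx":0,"dy":0,"dz":0,"rx":0,"ry":0,"rz":-6.87,"hand":0.06},{"dx":0,"dy":0,"dz":0,"rx":0,"ry":0,"rz":-6.87,"hand":0.06},{"dx":0,"dy":0,"dz":0,"rx":0,"ry":0,"rz":0,"hand":0.06},{"dx":0,"dy":0,"dz":0,"rx":0,"ry":0,"rz":0,"hand":0.06},{"dx":0,"dy":0,"dz":0,"rx":0,"ry":0,"rz":0,"hand":0.06}]'
python3 -c "
from h import *
for i in range(2):
  d=grab('wrist'); print(barrel(d), yaw())
print(rel([.5823,.0726,.12]))"
```

```text
(array([ 0.60537545, -0.15696341,  0.061     ]), 3, [[33.4, 73.5], [33.4, -46.7], [33.3, -166.6]]) 13.908836984246518
clock: 21.5
position: [0.606, -0.158, 0.1773]
ee_rot: [-0.001, 0.79, 0.613, -0.001]
contact_force: [-0.9, -0.2, 0.7]
width: 0.0596
gripper_force: 0.0
(array([ 0.60546349, -0.15704565,  0.061     ]), 3, [[33.4, 73.3], [33.4, -166.6], [33.3, -46.7]]) 75.62692775066918
(array([ 0.60547795, -0.15707338,  0.061     ]), 3, [[33.5, 73.6], [33.3, -166.4], [33.4, -46.7]]) 75.651217580304
(array([217.6, -80.4,  58. ]), None)
```

No bias: the barrel centre is (0.6054,-0.1570) and the slots are at 28.4°+120k. To the ring.

```bash
python3 -m pendant '[{"dx":0.016,"dy":-0.006,"dz":0,"rx":0,"ry":0,"rz":0,"hand":0.06},{"dx":0.031,"dy":-0.0114,"dz":0.005,"rx":0,"ry":0,"rz":0,"hand":0.06},{"dx":0.031,"dy":-0.0114,"dz":0.005,"rx":0,"ry":0,"rz":0,"hand":0.06},{"dx":0.031,"dy":-0.0114,"dz":0.005,"rx":0,"ry":0,"rz":0,"hand":0.06},{"dx":0.031,"dy":-0.0114,"dz":0.005,"rx":0,"ry":0,"rz":0,"hand":0.06},{"dx":0.031,"dy":-0.0114,"dz":0.005,"rx":0,"ry":0,"rz":0,"hand":0.06},{"dx":0.031,"dy":-0.0114,"dz":0.005,"rx":0,"ry":0,"rz":0,"hand":0.06},{"dx":0.016,"dy":-0.006,"dz":0,"rx":0,"ry":0,"rz":0,"hand":0.06},{"dx":0,"dy":0,"dz":0,"rx":0,"ry":0,"rz":0,"hand":0.06},{"dx":0,"dy":0,"dz":0,"rx":0,"ry":0,"rz":0,"hand":0.06},{"dx":0,"dy":0,"dz":0,"rx":0,"ry":0,"rz":0,"hand":0.06},{"dx":0,"dy":0,"dz":0,"rx":0,"ry":0,"rz":0,"hand":0.06}]'
cat >> h.py <<'E'
def ringdots(d,c,zl,zc):
    "lug dots at zl, collar dots at zc: best triples by radius about the common centre"
    u=reds(d,proj(d,[*c,(zl+zc)/2]),75); out={}
    for n,z,lo,hi in (("lug",zl,.0235,.0305),("collar",zc,.0165,.0215)):
        Y=np.array([onz(d,x,z) for x in u]); q=np.array(c)
        for _ in range(3):
            r=np.hypot(*(Y[:,:2]-q).T); S=Y[(r>lo)&(r<hi)]
            if len(S)==3: q=S[:,:2].mean(0)
        out[n]=(q.round(4).tolist(),[[float((np.hypot(*(y[:2]-q))*1e3).round(1)),float(np.degrees(np.arctan2(*(y[:2]-q)[::-1])).round(1))] for y in S])
    return len(u),out
E
python3 - <<'E'
from h import *
d=grab("wrist"); print(ringdots(d,(.5823,.0726),.013,.040)); print(rel([.5824,.0725,.024]),yaw())
E
```

```text
clock: 22.6
position: [0.5826, 0.072, 0.1488]
ee_rot: [0.0, 0.79, 0.613, 0.0]
contact_force: [-1.0, 0.2, -0.3]
width: 0.0601
gripper_force: 0.0
(5, {'lug': ([0.5823, 0.0726], [[26.7, 87.2], [26.8, -33.4], [24.7, -51.8], [27.1, -140.1]]), 'collar': ([0.5822, 0.0725], [[18.8, 87.0], [18.9, -33.1], [18.8, -153.1]])})
(array([  0.6,  -0.5, 124.8]), None) 75.6539093960395
```

```bash
python3 -m pendant '[{"dx":0.0,"dy":-0.0005,"dz":0.02,"rx":0,"ry":0,"rz":0,"hand":0.06},{"dx":0,"dy":0,"dz":0.035,"rx":0,"ry":0,"rz":0,"hand":0.06},{"dx":0,"dy":0,"dz":0.035,"rx":0,"ry":0,"rz":0,"hand":0.06},{"dx":0,"dy":0,"dz":0.025,"rx":0,"ry":0,"rz":0,"hand":0.06},{"dx":0,"dy":0,"dz":0.0115,"rx":0,"ry":0,"rz":0,"hand":0.06},{"dx":0,"dy":0,"dz":0,"rx":0,"ry":0,"rz":0,"hand":0.06},{"dx":0,"dy":0,"dz":0,"rx":0,"ry":0,"rz":0,"hand":0.06},{"dx":0,"dy":0,"dz":0,"rx":0,"ry":0,"rz":0,"hand":0.06}]' 60
python3 -m pendant '[{"dx":0,"dy":0,"dz":0,"rx":0,"ry":0,"rz":0,"hand":0.036},{"dx":0,"dy":0,"dz":0,"rx":0,"ry":0,"rz":0,"hand":0.036},{"dx":0,"dy":0,"dz":0,"rx":0,"ry":0,"rz":0,"hand":0.036},{"dx":0,"dy":0,"dz":0,"rx":0,"ry":0,"rz":0,"hand":0.036},{"dx":0,"dy":0,"dz":0,"rx":0,"ry":0,"rz":0,"hand":0.036},{"dx":0,"dy":0,"dz":0,"rx":0,"ry":0,"rz":0,"hand":0.036}]'
python3 -m pendant '[{"dx":0,"dy":0,"dz":-0.02,"rx":0,"ry":0,"rz":0,"hand":0.036},{"dx":0,"dy":0,"dz":-0.035,"rx":0,"ry":0,"rz":0,"hand":0.036},{"dx":0,"dy":0,"dz":-0.035,"rx":0,"ry":0,"rz":0,"hand":0.036},{"dx":0,"dy":0,"dz":-0.02,"rx":0,"ry":0,"rz":0,"hand":0.036},{"dx":0,"dy":0,"dz":0,"rx":0,"ry":0,"rz":0,"hand":0.036},{"dx":0,"dy":0,"dz":0,"rx":0,"ry":0,"rz":0,"hand":0.036},{"dx":0,"dy":0,"dz":0,"rx":0,"ry":0,"rz":0,"hand":0.036}]'
python3 - <<'E'
from h import *
d=grab("wrist"); p=manip.get_state()["position"]; c=p[:2]; z=p[2]-.0245+.006
u=reds(d,proj(d,[*c,z+.02]),110)
for x in u: print(x.round(1),[[float((np.hypot(*(y[:2]-c))*1e3).round(1)),float(np.degrees(np.arctan2(*(y[:2]-c)[::-1])).round(1))] for y in (onz(d,x,z+.007),onz(d,x,z+.034))])
print(yaw(),p,rel([.6054,-.157,.13]))
E
```

```text
clock: 23.32
position: [0.5832, 0.0723, 0.0232]
ee_rot: [0.001, 0.79, 0.613, 0.001]
contact_force: [0.4, 0.1, -0.2]
width: 0.06
gripper_force: 0.0
clock: 23.82
position: [0.5834, 0.0728, 0.0241]
ee_rot: [0.001, 0.789, 0.614, 0.001]
contact_force: [0.1, -0.2, 5.6]
width: 0.0398
gripper_force: 60.7
clock: 24.4
position: [0.581, 0.073, 0.1315]
ee_rot: [-0.0, 0.789, 0.614, -0.001]
contact_force: [0.0, -0.4, -1.0]
width: 0.0398
gripper_force: 60.5
[304.  205.6] [[25.9, 85.1], [34.5, 81.1]]
[306.5 247.4] [[6.0, 108.4], [17.6, 83.7]]
[359.8 302.8] [[33.7, -61.6], [20.4, -34.9]]
[281.4 316.1] [[36.2, -130.6], [18.8, -148.2]]
75.74347680323059 [0.58065764 0.07299326 0.13080265] (array([-216.8,   80.6,    0.8]), None)
```

```bash
python3 -m pendant '[{"dx":-0.016,"dy":0.006,"dz":0,"rx":0,"ry":0,"rz":0,"hand":0.036},{"dx":-0.031,"dy":0.0115,"dz":0,"rx":0,"ry":0,"rz":0,"hand":0.036},{"dx":-0.031,"dy":0.0115,"dz":0,"rx":0,"ry":0,"rz":0,"hand":0.036},{"dx":-0.031,"dy":0.0115,"dz":0,"rx":0,"ry":0,"rz":0,"hand":0.036},{"dx":-0.031,"dy":0.0115,"dz":0,"rx":0,"ry":0,"rz":0,"hand":0.036},{"dx":-0.031,"dy":0.0115,"dz":0,"rx":0,"ry":0,"rz":0,"hand":0.036},{"dx":-0.031,"dy":0.0115,"dz":0,"rx":0,"ry":0,"rz":0,"hand":0.036},{"dx":-0.015,"dy":0.0056,"dz":0,"rx":0,"ry":0,"rz":0,"hand":0.036}]' >/dev/null
python3 -m pendant '[{"dx":0,"dy":0,"dz":0,"rx":0,"ry":0,"rz":-6.83,"hand":0.036},{"dx":0,"dy":0,"dz":0,"rx":0,"ry":0,"rz":-6.83,"hand":0.036},{"dx":0,"dy":0,"dz":0,"rx":0,"ry":0,"rz":-6.83,"hand":0.036},{"dx":0,"dy":0,"dz":0,"rx":0,"ry":0,"rz":-6.83,"hand":0.036},{"dx":0,"dy":0,"dz":0,"rx":0,"ry":0,"rz":-6.83,"hand":0.036},{"dx":0,"dy":0,"dz":0,"rx":0,"ry":0,"rz":-6.83,"hand":0.036},{"dx":0,"dy":0,"dz":0,"rx":0,"ry":0,"rz":-6.83,"hand":0.036},{"dx":0,"dy":0,"dz":0,"rx":0,"ry":0,"rz":-6.83,"hand":0.036},{"dx":0,"dy":0,"dz":0,"rx":0,"ry":0,"rz":-6.83,"hand":0.036},{"dx":0,"dy":0,"dz":0,"rx":0,"ry":0,"rz":0,"hand":0.036},{"dx":0,"dy":0,"dz":0,"rx":0,"ry":0,"rz":0,"hand":0.036},{"dx":0,"dy":0,"dz":0,"rx":0,"ry":0,"rz":0,"hand":0.036}]'
cat > rd.py <<'E'
from h import *
d=grab("wrist"); p=manip.get_state()["position"]; c=p[:2]; z=p[2]-.0245+.006
Y=np.array([onz(d,x,z+.034)[:2] for x in reds(d,proj(d,[*c,z+.02]),120)]); Y=Y[abs(np.hypot(*(Y-c).T)-.0188)<.004]; k=Y.mean(0)
print(len(Y),"ring in tool mm",(rot(manip.get_state()["ee_rot"]).T[:2,:2]@(k-c)*1e3).round(1),[float(np.degrees(np.arctan2(*(y-k)[::-1])).round(1)) for y in Y])
print(yaw(),p.round(4),rel([.6048,-.1565,.0665]))
E
python3 rd.py
```

```text
clock: 26.12
position: [0.6062, -0.1568, 0.1313]
ee_rot: [-0.001, 0.366, 0.931, 0.0]
contact_force: [1.1, 0.7, 0.3]
width: 0.0397
gripper_force: 60.5
3 ring in tool mm [-0.8 -0.2] [148.2, 28.2, -91.8]
137.10676491264584 [ 0.6063 -0.1569  0.1315] (array([ 1.3, -0.7, 65. ]), None)
```

```bash
python3 -m pendant '[{"dx":0.0013,"dy":-0.0005,"dz":0.015,"rx":0,"ry":0,"rz":0,"hand":0.036},{"dx":0,"dy":0,"dz":0.018,"rx":0,"ry":0,"rz":0,"hand":0.036},{"dx":0,"dy":0,"dz":0.012,"rx":0,"ry":0,"rz":0,"hand":0.036},{"dx":0,"dy":0,"dz":0,"rx":0,"ry":0,"rz":0,"hand":0.036},{"dx":0,"dy":0,"dz":0,"rx":0,"ry":0,"rz":0,"hand":0.036},{"dx":0,"dy":0,"dz":0,"rx":0,"ry":0,"rz":0,"hand":0.036},{"dx":0,"dy":0,"dz":0,"rx":0,"ry":0,"rz":0,"hand":0.036}]'; python3 rd.py
```

```text
clock: 26.75
position: [0.6061, -0.157, 0.0882]
ee_rot: [0.001, 0.365, 0.931, -0.0]
contact_force: [-0.5, -0.4, -0.0]
width: 0.0395
gripper_force: 60.5
3 ring in tool mm [-1.1 -0.2] [148.3, 28.3, -91.7]
137.1932814731069 [ 0.6061 -0.157   0.0882] (array([ 1.3, -0.5, 21.7]), None)
```

```bash
python3 -m pendant '[{"dx":0.0012,"dy":-0.0005,"dz":0.004,"rx":0,"ry":0,"rz":0,"hand":0.036},{"dx":0,"dy":0,"dz":0.006,"rx":0,"ry":0,"rz":0,"hand":0.036},{"dx":0,"dy":0,"dz":0.003,"rx":0,"ry":0,"rz":0,"hand":0.036},{"dx":0,"dy":0,"dz":0.002,"rx":0,"ry":0,"rz":0,"hand":0.036},{"dx":0,"dy":0,"dz":0,"rx":0,"ry":0,"rz":0,"hand":0.036},{"dx":0,"dy":0,"dz":0,"rx":0,"ry":0,"rz":0,"hand":0.036},{"dx":0,"dy":0,"dz":0,"rx":0,"ry":0,"rz":0,"hand":0.036}]'; python3 rd.py
```

```text
clock: 27.38
position: [0.6041, -0.1562, 0.072]
ee_rot: [-0.0, 0.365, 0.931, -0.0]
contact_force: [-0.6, -0.3, -1.1]
width: 0.0398
gripper_force: 60.5
3 ring in tool mm [-1.  -0.2] [148.4, 28.3, -91.6]
137.21069209726423 [ 0.604  -0.1562  0.0721] (array([-0.7,  0.3,  5.6]), None)
```

```bash
python3 -m pendant '[{"dx":-0.0004,"dy":0,"dz":0.003,"rx":0,"ry":0,"rz":0,"hand":0.036},{"dx":0,"dy":0,"dz":0.002,"rx":0,"ry":0,"rz":0,"hand":0.036},{"dx":0,"dy":0,"dz":0.001,"rx":0,"ry":0,"rz":0,"hand":0.036},{"dx":0,"dy":0,"dz":0,"rx":0,"ry":0,"rz":0,"hand":0.036},{"dx":0,"dy":0,"dz":0,"rx":0,"ry":0,"rz":0,"hand":0.036},{"dx":0,"dy":0,"dz":0,"rx":0,"ry":0,"rz":0,"hand":0.036}]'
```

```text
clock: 27.93
position: [0.6042, -0.1564, 0.0662]
ee_rot: [-0.0, 0.365, 0.931, -0.0]
contact_force: [-0.8, -0.3, 1.0]
width: 0.0395
gripper_force: 60.6
```

```bash
python3 -m pendant '[{"dx":0,"dy":0,"dz":0.002,"rx":0,"ry":0,"rz":0,"hand":0.036},{"dx":0,"dy":0,"dz":0.002,"rx":0,"ry":0,"rz":0,"hand":0.036},{"dx":0,"dy":0,"dz":0.002,"rx":0,"ry":0,"rz":0,"hand":0.036},{"dx":0,"dy":0,"dz":0,"rx":0,"ry":0,"rz":0,"hand":0.036},{"dx":0,"dy":0,"dz":0,"rx":0,"ry":0,"rz":0,"hand":0.036},{"dx":0,"dy":0,"dz":0,"rx":0,"ry":0,"rz":0,"hand":0.036}]'
```

```text
clock: 28.43
position: [0.6045, -0.1566, 0.0617]
ee_rot: [0.001, 0.365, 0.931, -0.0]
contact_force: [-2.1, 0.7, 10.2]
width: 0.0401
gripper_force: 61.5
```

```bash
python3 -m pendant '[{"dx":0,"dy":0,"dz":0.0012,"rx":0,"ry":0,"rz":0,"hand":0.036},{"dx":0,"dy":0,"dz":0,"rx":0,"ry":0,"rz":0,"hand":0.036},{"dx":0,"dy":0.0001,"dz":0,"rx":0,"ry":0,"rz":4,"hand":0.036},{"dx":0,"dy":0.0001,"dz":0,"rx":0,"ry":0,"rz":7,"hand":0.036},{"dx":0,"dy":0.0001,"dz":0,"rx":0,"ry":0,"rz":7,"hand":0.036},{"dx":0,"dy":0,"dz":0,"rx":0,"ry":0,"rz":0,"hand":0.036},{"dx":0,"dy":0,"dz":0,"rx":0,"ry":0,"rz":0,"hand":0.036}]'; python3 -c "
from h import *
s=manip.get_state(); print(yaw(),s['moment'].round(2))"; python3 rd.py
```

```text
clock: 29.02
position: [0.6061, -0.157, 0.0612]
ee_rot: [0.002, 0.506, 0.862, 0.0]
contact_force: [-0.9, 0.1, 10.2]
width: 0.0399
gripper_force: 61.5
119.18449115397222 [ 0.05  0.25 -0.1 ]
4 ring in tool mm [-6.2  1.9] [132.1, 25.4, -126.4, -41.2]
119.19399669169526 [ 0.6061 -0.157   0.0612] (array([ 1. , -0.9, -5.3]), None)
```

```bash
python3 -m pendant '[{"dx":0,"dy":0.0001,"dz":0.0006,"rx":0,"ry":0,"rz":5,"hand":0.036},{"dx":0,"dy":0.0001,"dz":0,"rx":0,"ry":0,"rz":6,"hand":0.036},{"dx":0,"dy":0.0001,"dz":0,"rx":0,"ry":0,"rz":6,"hand":0.036},{"dx":0,"dy":0.0001,"dz":0,"rx":0,"ry":0,"rz":6,"hand":0.036},{"dx":0,"dy":0.0001,"dz":0,"rx":0,"ry":0,"rz":6,"hand":0.036},{"dx":0,"dy":0.0001,"dz":0,"rx":0,"ry":0,"rz":6,"hand":0.036},{"dx":0,"dy":0,"dz":0,"rx":0,"ry":0,"rz":0,"hand":0.036},{"dx":0,"dy":0,"dz":0,"rx":0,"ry":0,"rz":0,"hand":0.036}]'; python3 -c "
from h import *
s=manip.get_state(); print(yaw(),s['moment'].round(2))
d=grab('wrist'); z=s['position'][2]-.0181; 
for x in reds(d,proj(d,[.6054,-.157,.07]),120):
  for n,h in (('col',z+.034),('rim',.061)):
    q=onz(d,x,h)[:2]-[.6054,-.157]; print(n,(np.hypot(*q)*1e3).round(1),np.degrees(np.arctan2(*q[::-1])).round(1),end=' | ')
  print()"
```

```text
clock: 29.73
position: [0.6062, -0.1562, 0.0606]
ee_rot: [0.001, 0.742, 0.67, 0.001]
contact_force: [-2.3, 1.8, 12.3]
width: 0.0397
gripper_force: 61.7
84.1758315441461 [ 0.21  0.34 -0.19]
col 37.9 75.5 | rim 33.3 73.3 | 
col 18.7 91.1 | rim 11.8 97.1 | 
col 19.9 -23.1 | rim 26.6 -42.9 | 
col 17.6 -142.5 | rim 27.1 -128.1 | 
col 24.1 -34.6 | rim 32.5 -49.4 |
```

```bash
python3 -m pendant '[{"dx":0,"dy":0.0001,"dz":0,"rx":0,"ry":0,"rz":6,"hand":0.036},{"dx":0,"dy":0.0001,"dz":0,"rx":0,"ry":0,"rz":6,"hand":0.036},{"dx":0,"dy":0.0001,"dz":0,"rx":0,"ry":0,"rz":6,"hand":0.036},{"dx":0,"dy":0.0001,"dz":0,"rx":0,"ry":0,"rz":5,"hand":0.036},{"dx":0,"dy":0,"dz":0,"rx":0,"ry":0,"rz":0,"hand":0.036},{"dx":0,"dy":0,"dz":0,"rx":0,"ry":0,"rz":0,"hand":0.036},{"dx":0,"dy":0,"dz":0,"rx":0,"ry":0,"rz":0,"hand":0.036}]'
cat > rr.py <<'E'
from h import *
s=manip.get_state(); print(yaw(),s['moment'].round(2))
d=grab('wrist'); z=s['position'][2]-.0181
import sys
if len(sys.argv)>1: z=float(sys.argv[1])
Y=np.array([onz(d,x,z+.034)[:2]-[.6054,-.157] for x in reds(d,proj(d,[.6054,-.157,.07]),120)]); Y=Y[np.hypot(*Y.T)<.0225]; k=Y.mean(0); print(len(Y),(k*1e3).round(1),[(float((np.hypot(*(y-k))*1e3).round(1)),float(np.degrees(np.arctan2(*(y-k)[::-1])).round(1))) for y in Y])
E
python3 rr.py
```

```text
clock: 30.37
position: [0.6065, -0.1561, 0.0606]
ee_rot: [0.001, 0.861, 0.509, 0.001]
contact_force: [-1.7, 2.4, 12.0]
width: 0.0396
gripper_force: 61.7
61.18997629739294 [ 0.4   0.46 -0.04]
3 [1.7 0.2] [(18.7, 72.2), (18.7, -47.8), (18.7, -167.9)]
```

```bash
python3 -m pendant '[{"dx":0,"dy":0,"dz":-0.0015,"rx":0,"ry":0,"rz":0,"hand":0.036},{"dx":0,"dy":0,"dz":-0.0015,"rx":0,"ry":0,"rz":0,"hand":0.036},{"dx":0,"dy":0,"dz":-0.001,"rx":0,"ry":0,"rz":0,"hand":0.036},{"dx":0,"dy":0,"dz":0,"rx":0,"ry":0,"rz":0,"hand":0.036},{"dx":0,"dy":0,"dz":0,"rx":0,"ry":0,"rz":0,"hand":0.036},{"dx":0,"dy":0,"dz":0,"rx":0,"ry":0,"rz":0,"hand":0.036}]'
```

```text
clock: 30.92
position: [0.6064, -0.1561, 0.0636]
ee_rot: [0.001, 0.861, 0.509, 0.001]
contact_force: [-0.7, 1.3, 7.3]
width: 0.0396
gripper_force: 61.2
```

```bash
python3 -m pendant '[{"dx":0,"dy":0,"dz":-0.0015,"rx":0,"ry":0,"rz":0,"hand":0.036},{"dx":0,"dy":0,"dz":-0.0015,"rx":0,"ry":0,"rz":0,"hand":0.036},{"dx":0,"dy":0,"dz":0,"rx":0,"ry":0,"rz":0,"hand":0.036},{"dx":0,"dy":0,"dz":0,"rx":0,"ry":0,"rz":0,"hand":0.036},{"dx":0,"dy":0,"dz":0,"rx":0,"ry":0,"rz":0,"hand":0.036}]'
```

```text
clock: 31.33
position: [0.6063, -0.1561, 0.0643]
ee_rot: [0.0, 0.861, 0.509, 0.001]
contact_force: [5.3, 0.9, -9.2]
width: 0.0393
gripper_force: 62.2
```

It is captured: lifting now pulls against the notch roofs at 46 mm, with -9 N on the wrist. I relax the pull, let go, retreat and check.

```bash
python3 -m pendant '[{"dx":0,"dy":0,"dz":0.0017,"rx":0,"ry":0,"rz":0,"hand":0.036},{"dx":0,"dy":0,"dz":0,"rx":0,"ry":0,"rz":0,"hand":0.036},{"dx":0,"dy":0,"dz":0,"rx":0,"ry":0,"rz":0,"hand":0.062},{"dx":0,"dy":0,"dz":0,"rx":0,"ry":0,"rz":0,"hand":0.062},{"dx":0,"dy":0,"dz":0,"rx":0,"ry":0,"rz":0,"hand":0.062},{"dx":0,"dy":0,"dz":0,"rx":0,"ry":0,"rz":0,"hand":0.062},{"dx":0,"dy":0,"dz":-0.02,"rx":0,"ry":0,"rz":0,"hand":0.062},{"dx":0,"dy":0,"dz":-0.035,"rx":0,"ry":0,"rz":0,"hand":0.062},{"dx":0,"dy":0,"dz":-0.04,"rx":0,"ry":0,"rz":0,"hand":0.062},{"dx":0,"dy":0,"dz":-0.04,"rx":0,"ry":0,"rz":0,"hand":0.062}]'
python3 -m pendant '[{"dx":-0.02,"dy":0,"dz":0,"rx":0,"ry":0,"rz":0,"hand":0.062},{"dx":-0.02,"dy":0,"dz":0,"rx":0,"ry":0,"rz":0,"hand":0.062},{"dx":0,"dy":0,"dz":0,"rx":0,"ry":0,"rz":0,"hand":0.062},{"dx":0,"dy":0,"dz":0,"rx":0,"ry":0,"rz":0,"hand":0.062},{"dx":0,"dy":0,"dz":0,"rx":0,"ry":0,"rz":0,"hand":0.062}]'
python3 rr.py .046; python3 rr.py .048; python3 -c "
from h import *
d=grab('wrist'); x,y=proj(d,[.6054,-.157,.07]).astype(int); print(x,y,barrel(d))
cv2.imwrite('pics/fin.png',cv2.resize(d['frame'][max(y-70,0):y+70,x-70:x+70,::-1],None,fx=3,fy=3))"
```

```text
clock: 32.17
position: [0.6044, -0.1562, 0.1995]
ee_rot: [-0.001, 0.861, 0.509, -0.001]
contact_force: [1.2, -0.2, -0.3]
width: 0.0618
gripper_force: 0.0
clock: 32.58
position: [0.586, -0.191, 0.1983]
ee_rot: [-0.0, 0.861, 0.509, -0.0]
contact_force: [0.4, 0.2, -0.1]
width: 0.0619
gripper_force: 0.0
61.181715105864036 [0.04 0.   0.02]
4 [-4.1 -0.2] [(21.6, 59.4), (22.6, -36.4), (16.4, -174.0), (13.3, -164.7)]
61.21579107636505 [-0.02 -0.   -0.03]
4 [-3.9  0. ] [(21.5, 59.1), (22.4, -36.7), (16.3, -174.2), (13.2, -165.0)]
315 141 (array([ 0.60217618, -0.15846485,  0.061     ]), 7, [[35.9, 69.1], [21.0, 63.3], [22.9, -42.5], [34.9, -40.6], [20.3, -171.6], [17.0, -163.7], [29.9, -167.7]])
```

View pics/fin.png

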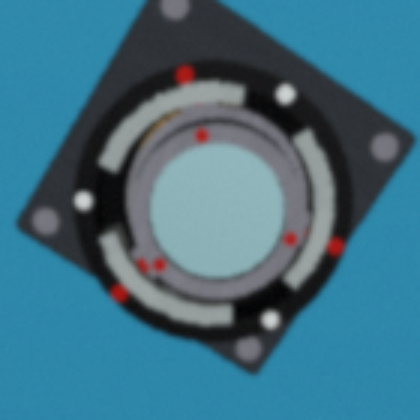

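The picture shows the ring flat under the ledges, its collar dots at (202,136), (290,239) and (159,265) in line with the rim's red dots at (185,75), (336,247) and (120,293). The gripper is clear, so I hand in.

```bash
python3 -c "
from rig import manip
print(manip.sign_off())"
```

```text
the job is handed in; nothing more can be done
None
```

The lens barrel is assembled and handed in at about 33 s: filter, spacer and lens lie flat in that order, and the ring is turned about 76° with its lugs caught in the notches, confirmed by a pull test before letting go.

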